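# Lock the ring spanners on the keeper post

## Task

Put the three or four loose ring spanners away on the keeper: swing its steel hook wide open, then hang every spanner by its eye on the post so that they lie stacked flat with every handle between the two guide pins on the base plate's tongue, and swing the hook back over the post until it rests fully home in its catch. Leave the nut tray, socket rail, extension bar and cap cup where they are.

Things in the scene. Friction and masses are not known exactly. Their poses are not given: they have to be found in the camera images.
- keeper: Fixed grey steel keeper. Origin on the shelf under the axis of its upright post (12 mm diameter). Base plate 8 mm thick: cross bar x -30 to 30, y -115 to 125 mm, and the tongue, 64 mm wide, along its own -x (towards the robot) to x = -140 mm. Two guide pins, 8 mm diameter, top 62 mm above the shelf, at x -118, y +-26 mm. Hook pivot column, 26 mm diameter, at x 0, y +100 mm.
- catch (a point): The catch: U-shaped steel jaw at the keeper's x 0, y -85 mm, open to the keeper's +x, 32 x 30 mm, top 90 mm above the shelf; this point is in its mouth, 76 mm above the shelf.
- post_top (a point): Centre of the top of the keeper's post, 64 mm above the shelf.
- hook (a joint): Steel hook's angle about its vertical pivot: 0 = closed over the post, tip fully home in the catch (hard stop); grows as it swings away to the keeper's +x side; 1.6 = open stop. Stays where it is left. The arm is a flat bar 14 mm wide, 204 mm long from the pivot, its underside 72 mm and top 80 mm above the shelf.
- hook_hinge (a point): Point on the hook's vertical pivot axis, 76 mm above the shelf.
- hook_pin (a point): Middle of the grip pin that stands up on the hook arm, 140 mm from the pivot axis, 98 mm above the shelf: round, 14 mm diameter, from 80 to 116 mm above the shelf.
- spanner1: Flat steel ring spanner, 10 mm thick, 160 g, alike on both faces; may be absent. Origin at the centre of its eye, at mid thickness (5 mm above the shelf when lying flat). Eye: 38 mm outside, 20 mm hole. Handle 14 mm wide along its own +x, out to 132 mm from the eye centre; centre of mass about 55 mm along.
- spanner2: Flat steel ring spanner, 10 mm thick, 160 g, alike on both faces; may be absent. Origin at the centre of its eye, at mid thickness (5 mm above the shelf when lying flat). Eye: 38 mm outside, 20 mm hole. Handle 14 mm wide along its own +x, out to 132 mm from the eye centre; centre of mass about 55 mm along.
- spanner3: Flat steel ring spanner, 10 mm thick, 160 g, alike on both faces; may be absent. Origin at the centre of its eye, at mid thickness (5 mm above the shelf when lying flat). Eye: 38 mm outside, 20 mm hole. Handle 14 mm wide along its own +x, out to 132 mm from the eye centre; centre of mass about 55 mm along.
- spanner4: Flat steel ring spanner, 10 mm thick, 160 g, alike on both faces; may be absent. Origin at the centre of its eye, at mid thickness (5 mm above the shelf when lying flat). Eye: 38 mm outside, 20 mm hole. Handle 14 mm wide along its own +x, out to 132 mm from the eye centre; centre of mass about 55 mm along.
- spanner1_end (a point): Point on the handle of spanner1 125 mm from the eye centre, at mid thickness; absent with it.
- spanner2_end (a point): Point on the handle of spanner2 125 mm from the eye centre, at mid thickness; absent with it.
- spanner3_end (a point): Point on the handle of spanner3 125 mm from the eye centre, at mid thickness; absent with it.
- spanner4_end (a point): Point on the handle of spanner4 125 mm from the eye centre, at mid thickness; absent with it.
- nut_tray: Bystander: stainless tray of acorn lug nuts, 110 x 160 mm, 28 mm high, origin under its centre.
- socket_rail: Bystander: orange plastic socket rail with five sockets, 30 x 200 mm along its y, 42 mm high, origin under its centre.
- extension_bar: Bystander: chrome extension bar lying along its y, 155 mm long, 20 mm thick, origin under its middle.
- cap_cup: Bystander: blue hard silicone valve cap cup, 60 mm diameter, 45 mm high, origin under its centre.
Not all that is in view belongs to the job. Leave any brown, orange or purple look-alike of the spanner3 alone.

How it is judged:
By the outcome, as a careful person would: the job done as asked, in the order asked, and still so for the second after the job is handed in, with the robot touching nothing.
Of spanner1, spanner2, spanner3, spanner4 only 3 to 4 are there at a start; the rules pass over those that are not, and their reading is None.
At some moment in a run one of spanner1, spanner2, spanner3, spanner4 may be knocked a few centimetres aside while the robot is not near it.
Once in a run the grip may slacken for a moment while it holds something.
It also fails if it takes over 208 s, if anything falls off the work surface, if the arm or the gripper's body presses on something with over 40 N, if the wrist force passes 120 N, or if a joint passes its speed limit or range.

## Robot

A 6-joint arm with a two-finger parallel gripper is mounted at the origin on the work surface. World frame = base frame: x ahead of the robot, y to its left, z up, the work surface at z = 0. Lengths are in m, angles in rad, forces in N, time in s.
With the tool pointing down it reaches from about 0.325 to 0.85 m from the base axis. Payload 4.4 kg.
Tool frame: the origin (TCP) lies between the finger pads; the fingertips stand 11 mm ahead of it and the grasp point (between the pads) lies 8 mm behind it; z points along the fingers, y is the line along which they close (so a half turn about z gives the same grasp; the last joint's range is limited). The gripper opens to 94 mm and grips with 3 to 60 N. Pads are 16 mm wide; open, the fingers measure 119 mm over their backs; the gripper's body (75 mm by 177 mm) begins 78 mm behind the grasp point.
Start: joints at [-1.44, 0.207, 1.542, -0, 1.393, -0.15], TCP at [0.16, -0.552, 0.216] pointing down, gripper open.
Joint ranges: [-2.73, 2.73], [-0.86, 2.22], [0.23, 2.46], [-1.11, 4.25], [0.08, 2.63], [-2.82, 2.82]. Speed limits (rad/s): [2.79, 2.79, 3.14, 3.14, 3.14, 3.14].

## Interface

Orientations are given as a rotation vector (axis times angle).
In Python, from plant import manip, viewer, nets gives the robot as it stands.
- The arm moves only by the tool send_rows, never from a script. Its argument "increments" is a list that holds one entry, the list of rows, each a list of 4 numbers: the shift along the world's x, y, z in mm, then the turn about the world's z in rad. A call has exactly 5 rows; each row shifts and turns the commanded pose from where the row before left it; what a row does not reach is not made up. A row lasts 1/12 s, in which the tool goes at most 41.7 mm and 7.16 degrees, less where a joint would pass 70% of its speed; a pose out of reach is approached as far as the arm can. A call with a gripper value outside its range is refused whole. "claw" is the opening, from 0 (shut) to 1 (fully open), set as the call begins (left out, the last holds). The fingers move at their own pace and stop on an object; the grip force is fixed at half the most. Time passes only in rows, so rows that do not move let the fingers close, or fill a call up. It gives the time, the measured TCP pose, the force, the opening and the grip force at its end, in the units of the state.
- manip.sense(): the state, without advancing time (a new reading comes with each control period).
- viewer.capture(name): name is "side" or "top"; returns a dict with "pixels" (400x640x3 uint8, blue, green, red), "K" (3x3 intrinsics, pixels), "D" ([k1, k2, p1, p2, k3] as OpenCV has them; the pictures are not rectified), "R" (3x3) and "t" (3): a world point X has camera coordinates R X + t. Camera axes: x right, y down, z forward; pixel columns grow to the right and rows downward; lengths in m; the calibration is good to about 2 mm. A picture is of the moment at which its call begins. There is no depth.
- manip.job_done(): hands the job in; it is judged then, once.
Trained networks look in the newest picture that a camera, given by its name, has taken for a name from the list of things; names that differ only in an ending like _2 or _b are one class to them, and where a whole thing is asked for, a point or a joint stands for the part that bears it (a point fixed in the world has none). Each returns a list of dicts, best first, with "score" (0 to 1); they miss things now and then, are a little off and sometimes report something else, mostly with a low value. They report only what shows in the picture. A call takes as long as a camera call. They do not tell look-alikes from the thing itself.
- nets.spot_in(label, camera): "point" ([x, y, z] in m, in world coordinates, good to about 4 mm: the middle of the surface that is visible of it).
- nets.cut_out(label, camera): "pixels" (400x640 bool, what is visible of it).
The state is a dict: "clock": time; "joint_positions": joint angles; "qd": joint speeds; "tau": joint torques, N m; "tcp_pos": TCP position; "tool_rot": TCP orientation; "wrist_force": force on the tool from outside, world axes, zero at the start; "moment": the same for the moment, N m; "finger_gap": opening from 0.0 (shut) to 1.0 (fully open); "grasp_force": force on a finger pad.
Only numpy, scipy, OpenCV 4.12 (cv2) and the standard library are available. Lean on these libraries where they do the work, as an engineer would, in place of code of your own. Each camera call takes 0.05 s, during which the arm holds its last target. There are 200 camera calls.

## Working session

There is one attempt and no reset: what is moved stays moved. The work goes in short steps, Python scripts to look and compute and a tool call to move; the robot and the scene stay as the last step left them, time stands still between calls to the robot, and variables do not carry over. Pictures are saved under pics/ and viewed, at most 14 in all, crops included, and the job is handed in when it is done.

Besides the shell and the picture viewer there is one more tool, called after ">>>" as name(argument=value, ...) on one line, values as JSON. send_rows: Moves the arm, as the interface text tells. Its arguments: {"type":"object","properties":{"increments":{"type":"array","items":{"type":"array","items":{"type":"array","items":{"type":"number"}}}},"claw":{"type":"number"}},"required":["increments"]}

```bash
mkdir -p pics; ls; cat > h.py <<'E'
import numpy as np, cv2
from plant import manip, viewer, nets
def cap(cam,name=None):
    c=viewer.capture(cam)
    if name: cv2.imwrite(f'pics/{name}.png',c['pixels'])
    return c
def ray(c,uv,z):
    p=cv2.undistortPoints(np.array([[uv]],float),c['K'],np.array(c['D'],float))[0,0]
    R=np.array(c['R']);t=np.array(c['t'])
    d=R.T@np.array([p[0],p[1],1]);o=-R.T@t
    return o+d*(z-o[2])/d[2]
def proj(c,X):
    return cv2.projectPoints(np.array([X],float),cv2.Rodrigues(np.array(c['R']))[0],np.array(c['t'],float),c['K'],np.array(c['D'],float))[0][0,0]
E
python3 - <<'E'
from h import *
for cam in ['top','side']:
    c=cap(cam,cam+'0'); print(cam,-np.array(c['R']).T@c['t'])
    for l in ['keeper','catch','post_top','hook_hinge','hook_pin','spanner1','spanner1_end','nut_tray','socket_rail','extension_bar','cap_cup']:
        for d in nets.spot_in(l,cam): print(l,round(d['score'],2),np.round(d['point'],3),np.round(proj(c,d['point'])))
print(manip.sense())
E
```

```text
pics
top [ 0.4007014  -0.02918055  1.32501593]
catch 0.65 [0.523 0.062 0.007] [284. 190.]
post_top 0.85 [0.519 0.059 0.008] [285. 191.]
post_top 0.22 [0.552 0.068 0.081] [280. 177.]
hook_hinge 0.76 [0.55  0.07  0.082] [279. 178.]
hook_pin 0.75 [0.546 0.066 0.079] [281. 179.]
spanner1 0.85 [ 0.367 -0.458  0.01 ] [463. 247.]
spanner1 0.84 [0.432 0.273 0.012] [209. 220.]
spanner1 0.74 [ 0.219 -0.331  0.012] [420. 298.]
spanner1 0.73 [ 0.397 -0.171  0.009] [364. 235.]
spanner1 0.72 [ 0.558 -0.426  0.01 ] [452. 181.]
spanner1 0.67 [0.538 0.424 0.008] [158. 183.]
spanner1 0.61 [ 0.461 -0.306  0.01 ] [411. 213.]
nut_tray 0.81 [0.733 0.254 0.009] [219. 117.]
socket_rail 0.96 [ 0.752 -0.15   0.009] [358. 113.]
extension_bar 0.58 [0.69  0.033 0.013] [295. 133.]
cap_cup 0.65 [ 0.677 -0.31   0.019] [413. 139.]
side [0.15966961 0.95074438 0.75355073]
keeper 0.96 [0.527 0.072 0.006] [301. 228.]
catch 0.7 [0.527 0.071 0.009] [300. 227.]
catch 0.5 [ 0.666 -0.284  0.03 ] [300. 162.]
post_top 0.81 [0.525 0.069 0.006] [301. 228.]
hook_hinge 0.71 [0.549 0.076 0.079] [292. 209.]
hook_pin 0.53 [0.545 0.07
[... 553 characters left out ...]
k': 1.2, 'joint_positions': array([-1.43951295e+00,  2.06551804e-01,  1.54147112e+00, -1.55207098e-05,
        1.39353037e+00, -1.50457319e-01]), 'qd': array([-1.70611616e-05, -2.35976358e-04, -1.25131230e-03, -3.91081150e-04,
        8.44220106e-04, -7.81866537e-04]), 'tau': array([ 1.41610246e-03, -3.70885170e+01, -2.81757689e+01,  6.98611024e-02,
        2.74311577e-02, -3.56563999e-05]), 'tcp_pos': array([ 0.15987516, -0.55233618,  0.2164878 ]), 'tool_rot': array([ 3.11043314e+00,  4.41093729e-01, -2.45892761e-05]), 'wrist_force': array([ 0.86678572,  0.92144543, -0.02581958]), 'moment': array([-0.04153266, -0.02037284,  0.02245349]), 'grasp_force': 0.0, 'finger_gap': 0.9967762685785175}
```

View pics/top0.png

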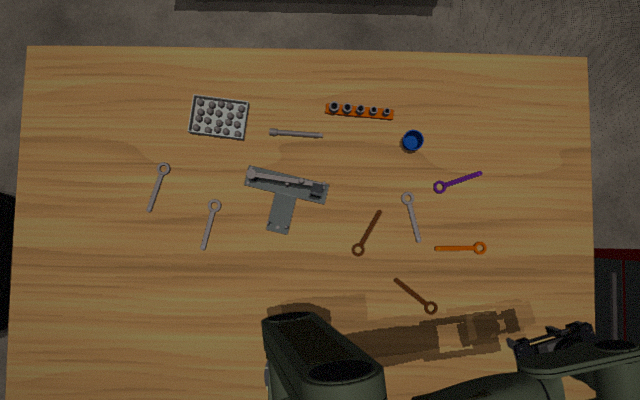

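View pics/side0.png

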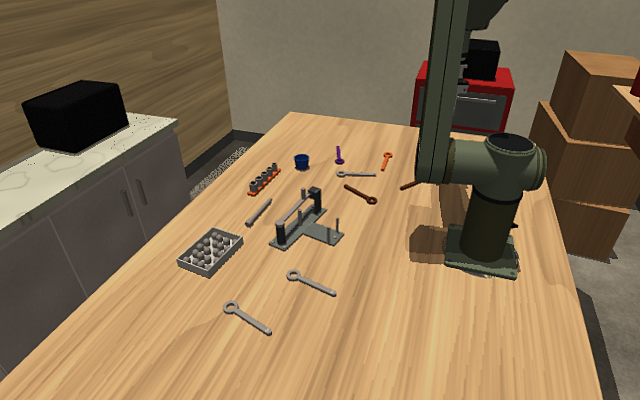

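The picture shows grey spanners at top pixels about (215,205), (165,168) and (407,198), plus brown, orange and purple look-alikes. The keeper is near (285,190), with its tongue pointing to (278,230).

```bash
cat >> h.py <<'E'
from scipy.optimize import minimize
def P3(c,X): 
    return cv2.projectPoints(np.array(X,float),cv2.Rodrigues(np.array(c['R']))[0],np.array(c['t'],float),c['K'],np.array(c['D'],float))[0][:,0]
S=4
def fillhull(m,c,pts):
    h=cv2.convexHull((P3(c,pts)*16*S).astype(np.int32)); cv2.fillConvexPoly(m,h,1,shift=4)
def circ(x,y,r,zs,n=16):
    a=np.linspace(0,2*np.pi,n,endpoint=False)
    return [(x+r*np.cos(t),y+r*np.sin(t),z) for z in zs for t in a]
def box(x0,x1,y0,y1,z0,z1): return [(x,y,z) for x in(x0,x1) for y in(y0,y1) for z in(z0,z1)]
SP=[circ(0,0,.019,(0,.01)),box(.015,.132,-.007,.007,0,.01)]
def hookp(th):
    a=np.array(box(-.007,.007,-.204,.0,.072,.080)+[]); p=np.array(circ(0,-.14,.007,(.08,.116)))
    c,s=np.cos(th),np.sin(th); out=[]
    for q in(a,p):
        q=q.copy(); x,y=q[:,0].copy(),q[:,1].copy(); q[:,0]=c*x-s*y; q[:,1]=s*x+c*y+.1; out.append(q)
    return out
KP=[box(-.03,.03,-.115,.125,0,.008),box(-.14,-.03,-.032,.032,0,.008),circ(0,0,.006,(0,.064)),circ(-.118,.026,.004,(0,.062)),circ(-.118,-.026,.004,(0,.062)),circ(0,.1,.013,(0,.085)),box(-.016,.016,-.1,-.07,0,.09)]+hookp(0)
def model(c,parts,x,y,a,z=0):
    m=np.zeros((400*S,640*S),np.uint8)
    R=np.array([[np.cos(a),-np.sin(a),0],[np.sin(a),np.cos(a),0],[0,0,1]])
    for p in parts: fillhull(m,c,np.array(p)@R.T+[x,y,z])
    return m
def fit(views,parts,x0,z=0):
    """views: list of (camera dict, bool mask)"""
    M=[(c,cv2.resize(k.astype(np.uint8),None,fx=S,fy=S,interpolation=cv2.INTER_NEAREST)) for c,k in views]
    def cost(p):
        return sum(1-(a&k).sum()/max(1,(a|k).sum()) for c,k in M for a in [model(c,parts,*p,z)])
    s=np.array([[0,0,0],[.008,0,0],[0,.008,0],[0,0,.12]])
    r=minimize(cost,x0,method='Nelder-Mead',options=dict(initial_simplex=np.array(x0)+s,xatol=2e-4,fatol=1e-4,maxiter=150))
    return r.x,r.fun/len(M)
def pca(c,k):
    v,u=np.nonzero(k); W=np.array([ray(c,(a,b),.01) for a,b in zip(u,v)]); m=W[:,:2].mean(0)
    d=np.linalg.svd(W[:,:2]-m,full_matrices=False)[2][0]; t=(W[:,:2]-m)@d
    if -t.min()<t.max(): d=-d   # centroid is nearer the eye; make d point to eye
    d=-d; return m-d*.05 if False else m, np.arctan2(d[1],d[0])
E
python3 - <<'E'
from h import *
ms={}
C={cam:cap(cam) for cam in('top','side')}
K={}
for cam in C:
    K[cam]=nets.cut_out('keeper',cam); print(cam,[(d['score'],d['pixels'].sum()) for d in K[cam]])
for vs in (['top'],['side'],['top','side']):
    v=[(C[k],K[k][0]['pixels']) for k in vs if K[k]]
    if v: print(vs,fit(v,KP,[.55,.06,-.15]))
for cam in C:
    for d in nets.cut_out('spanner1',cam):
        k=d['pixels'];px=C[cam]['pixels'][k].mean(0); m,a=pca(C[cam],k)
        best=min((fit([(C[cam],k)],SP,[m[0]-.05*np.cos(b),m[1]-.05*np.sin(b),b]) for b in(a,a+np.pi)),key=lambda r:r[1])
        print(cam,round(d['score'],2),k.sum(),px.round(),np.round(best[0],4),round(best[1],3))
im=C['top']['pixels'].copy(); 
for cam in C:
    im=C[cam]['pixels']; x,y=((285,195) if cam=='top' else (305,222))
    im=cv2.resize(im[y-55:y+55,x-65:x+65],None,fx=5,fy=5,interpolation=cv2.INTER_CUBIC)
    cv2.imwrite(f'pics/k_{cam}.png',im)
E
```

```text
top [(0.92, np.int64(2522)), (0.16, np.int64(385))]
side [(0.91, np.int64(2212))]
['top'] (array([ 0.53653469,  0.04806854, -0.21713908]), np.float64(0.04790107078555861))
['side'] (array([ 0.53435177,  0.0544148 , -0.22944768]), np.float64(0.10247077577045693))
['top', 'side'] (array([ 0.53623441,  0.04946273, -0.21439084]), np.float64(0.10352118884013084))
top 0.9 316 [84. 89. 98.] [0.5795 0.4134 2.8437] 0.237
top 0.82 306 [  7.  65. 131.] [ 0.3626 -0.5072  1.5833] 0.131
top 0.7 222 [88. 27. 71.] [ 0.538  -0.3889 -1.2225] 0.345
top 0.65 333 [ 88.  93. 102.] [0.4745 0.2606 2.9086] 0.172
top 0.61 279 [ 91.  95. 103.] [ 0.5046 -0.2953 -2.8732] 0.265
top 0.53 271 [17. 41. 71.] [ 0.193  -0.3632  0.9261] 0.311
top 0.5 114 [14. 38. 71.] [ 0.3714 -0.16   -0.5469] 0.678
side 0.95 478 [110. 124. 135.] [0.5771 0.417  2.8511] 0.121
side 0.7 318 [118. 131. 143.] [0.4722 0.2615 2.8985] 0.27
side 0.59 75 [24. 41. 72.] [ 0.2224 -0.3186  0.9401] 0.617
side 0.56 151 [ 90. 100. 109.] [ 0.5001 -0.2866 -2.8475] 0.249
side 0.46 68 [ 40.  87. 182.] [ 0.3655 -0.4976  1.6761] 0.382
side 0.44 207 [34. 56. 89.] [ 0.3466 -0.1501 -0.4657] 0.132
side 0.38 91 [89. 43. 86.] [ 0.5344 -0.3821 -1.2331] 0.16
side 0.18 1961 [ 91. 100. 106.] [ 0.7732  0.3147 -2.4283] 0.798
```

View pics/k_top.png

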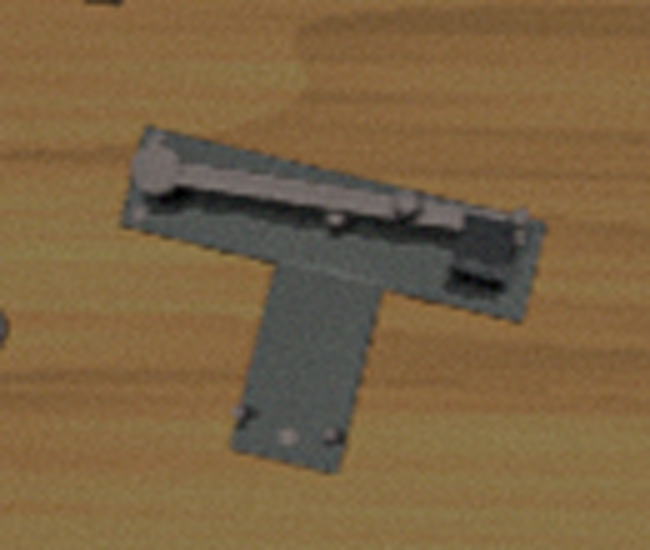

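>>> send_rows(increments=[[[18,28,0,0.054],[18,28,0,0.054],[18,28,0,0.054],[18,28,0,0.054],[18,28,0,0.054]]], claw=0.45)

```text
clock: 1.92
tcp_pos: [0.2504, -0.411, 0.2165]
tool_rot: [3.022, 0.859, 0.0]
wrist_force: [-1.1, -0.6, -0.7]
finger_gap: 0.681
grasp_force: 0.0
```

>>> send_rows(increments=[[[18,28,0,0.054],[18,28,0,0.054],[18,28,0,0.054],[18,28,0,0.054],[18,28,0,0.054]]])

```text
clock: 2.33
tcp_pos: [0.3405, -0.2709, 0.2167]
tool_rot: [2.878, 1.258, 0.0]
wrist_force: [0.1, -0.1, -0.2]
finger_gap: 0.451
grasp_force: 0.0
```

```bash
cat >> h.py <<'E'
def greymask(c):
    im=c['pixels'].astype(int); return (abs(im[...,2]-im[...,0])<32)&(im.max(2)>55)
E
python3 - <<'E'
from h import *
s=manip.sense(); print(s['clock'],s['tcp_pos'],s['joint_positions'])
C={cam:cap(cam,cam+'1') for cam in('top','side')}
c=C['top']; k=np.array([.5365,.048]); 
print('post px',proj(c,[*k,.064]))
for cam in C:
    for d in nets.cut_out('spanner1',cam):
        m,a=pca(C[cam],d['pixels']); print(cam,round(d['score'],2),m.round(3),C[cam]['pixels'][d['pixels']].mean(0).round())
G={cam:greymask(C[cam]) for cam in C}
for n,g in dict(A=[.4735,.261,2.905],B=[.578,.415,2.847],C=[.503,-.292,-2.87]).items():
    V=[]
    for cam in C:
        roi=cv2.dilate(model(C[cam],SP,*g),np.ones((25,25)))[::S,::S]>0
        V.append((C[cam],G[cam]&roi))
    for v in (V[:1],V[1:],V): r=fit(v,SP,g); print(n,r[0].round(4),round(r[1],3))
E
```

```text
2.3333 [ 0.34050538 -0.27093611  0.21670749] [-8.71560559e-01 -1.01653875e-01  1.86466815e+00  5.24529333e-05
  1.37776896e+00 -1.24909363e-01]
post px [287.55735645 183.10631397]
top 0.69 [ 0.2   -0.355] [25. 51. 79.]
top 0.68 [0.532 0.428] [ 87.  93. 103.]
top 0.6 [ 0.395 -0.173] [29. 57. 87.]
top 0.57 [ 0.455 -0.307] [ 94.  97. 105.]
top 0.51 [0.427 0.272] [ 94.  98. 107.]
top 0.51 [ 0.557 -0.435] [84. 40. 80.]
side 0.7 [ 0.449 -0.297] [ 94. 104. 112.]
side 0.63 [0.53  0.433] [120. 131. 141.]
side 0.61 [ 0.392 -0.166] [31. 52. 86.]
side 0.59 [ 0.247 -0.278] [16. 29. 56.]
side 0.55 [0.419 0.28 ] [120. 133. 144.]
side 0.39 [ 0.547 -0.411] [97. 42. 88.]
A [0.4752 0.2609 2.9092] 0.236
A [0.4743 0.2653 2.9074] 0.404
A [0.4744 0.261  2.9069] 0.325
B [0.5794 0.4135 2.8606] 0.252
B [0.5784 0.4141 2.8243] 0.345
B [0.5792 0.4114 2.8246] 0.307
C [ 0.5049 -0.2971 -2.8826] 0.23
C [ 0.5025 -0.29   -2.8162] 0.525
C [ 0.5046 -0.2965 -2.8744] 0.392
```

View pics/top1.png

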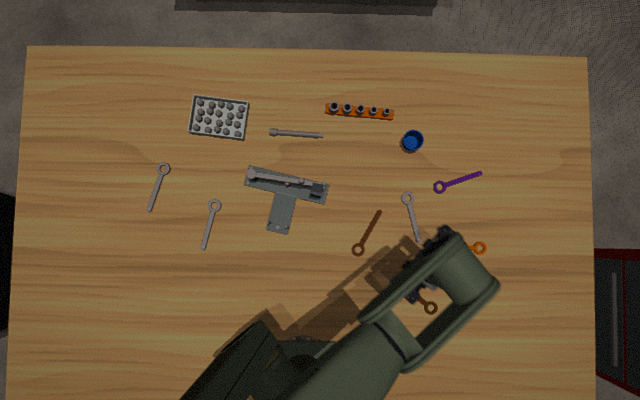

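The workbench is clear, with three grey spanners at (165,168), (215,205) and (407,198) and no fourth visible so far. Next I go to the hook pin.

>>> send_rows(increments=[[[18.7,28,0,0.053],[18.7,28,0,0.053],[18.7,28,0,0.053],[18.7,28,0,0.053],[18.7,28,0,0.053]]])

```text
clock: 2.95
tcp_pos: [0.4339, -0.1329, 0.2166]
tool_rot: [2.689, 1.622, -0.0]
wrist_force: [0.1, -0.2, 0.6]
finger_gap: 0.45
grasp_force: 0.0
```

>>> send_rows(increments=[[[18.7,28,0,0.053],[18.7,28,0,0.053],[18.7,28,0,0.053],[18.7,28,0,0.053],[18.7,28,0,0.053]]])

```text
clock: 3.37
tcp_pos: [0.528, 0.0071, 0.2164]
tool_rot: [2.451, 1.964, -0.001]
wrist_force: [0.2, -0.4, 1.4]
finger_gap: 0.452
grasp_force: 0.0
```

>>> send_rows(increments=[[[0,0,-30,0],[0,0,-30,0],[0,0,-30,0],[0,0,-20,0],[0,0,-8,0]]])

```text
clock: 3.78
tcp_pos: [0.5246, 0.0062, 0.0947]
tool_rot: [-2.45, -1.959, 0.007]
wrist_force: [0.5, 0.1, -0.1]
finger_gap: 0.453
grasp_force: 0.0
```

```bash
python3 - <<'E'
from h import *
s=manip.sense(); print(s['clock'],s['tcp_pos'],s['wrist_force'],s['joint_positions'])
# hook arc in world, pin pos and increments
k=np.array([.5365,.048]);a=-.217
R=np.array([[np.cos(a),-np.sin(a)],[np.sin(a),np.cos(a)]])
th=np.linspace(0,1.6,21); L=np.c_[.14*np.sin(th),.1-.14*np.cos(th)]
W=L@R.T+k; print(W[[0,5,10,15,20]].round(4)); print((np.diff(W,axis=0)*1000).round(1).tolist())
C=cap('side'); im=C['pixels'][160:260,240:370]; cv2.imwrite('pics/s2.png',cv2.resize(im,None,fx=5,fy=5,interpolation=cv2.INTER_CUBIC))
E
```

```text
3.7833 [0.52460068 0.00623214 0.09465555] [ 0.4785833   0.14385801 -0.14823229] [-1.52823380e-01  2.40856459e-01  1.77272382e+00 -6.03516356e-04
  1.13435194e+00  6.90791597e-02]
[[0.5279 0.0089]
 [0.5835 0.008 ]
 [0.6351 0.0288]
 [0.6745 0.068 ]
 [0.6956 0.1195]]
[[11.0, -2.0], [11.1, -1.1], [11.2, -0.2], [11.2, 0.7], [11.1, 1.6], [10.9, 2.5], [10.7, 3.3], [10.4, 4.2], [10.0, 5.0], [9.6, 5.8], [9.1, 6.5], [8.5, 7.2], [7.9, 7.9], [7.3, 8.5], [6.6, 9.1], [5.8, 9.6], [5.0, 10.0], [4.2, 10.4], [3.4, 10.7], [2.5, 10.9]]
```

View pics/s2.png

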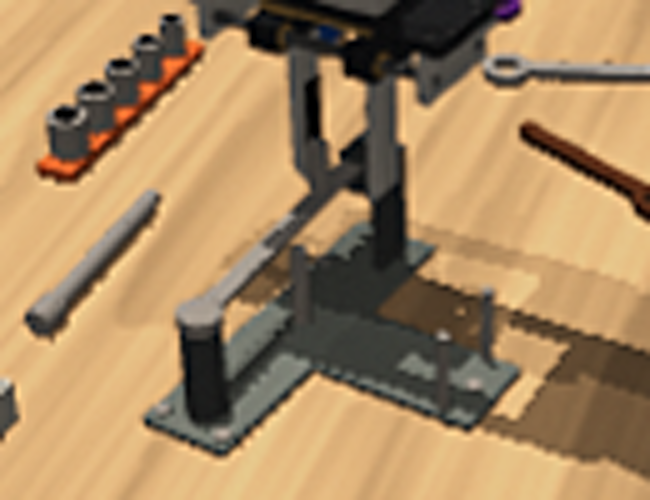

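The pin is between the fingers. I swing the hook open along its arc.

>>> send_rows(increments=[[[0,0,0,0],[0,0,0,0],[0,0,0,0],[0,0,0,0],[0,0,0,0]]], claw=0.22)

```text
clock: 4.25
tcp_pos: [0.5282, 0.0074, 0.1001]
tool_rot: [2.449, 1.964, 0.004]
wrist_force: [0.2, 0.6, 1.0]
finger_gap: 0.22
grasp_force: 0.3
```

>>> send_rows(increments=[[[11,-2,0,0.08],[11,-1,0,0.08],[11,0,0,0.08],[11,1,0,0.08],[11,2,0,0.08]]])

```text
clock: 4.67
tcp_pos: [0.5821, 0.0074, 0.099]
tool_rot: [2.007, 2.417, -0.001]
wrist_force: [-1.3, -0.9, -0.6]
finger_gap: 0.221
grasp_force: 0.5
```

>>> send_rows(increments=[[[11,2.5,0,0.08],[10.7,3.3,0,0.08],[10.4,4,0,0.08],[10,5,0,0.08],[9.6,6,0,0.08]]])

```text
clock: 5.08
tcp_pos: [0.6341, 0.0282, 0.099]
tool_rot: [1.486, 2.767, -0.001]
wrist_force: [-1.0, -1.2, -0.0]
finger_gap: 0.221
grasp_force: 0.5
```

>>> send_rows(increments=[[[9,6.5,0,0.08],[8.5,7,0,0.08],[8,8,0,0.08],[7.3,8.5,0,0.08],[6.6,9,0,0.08]]])

```text
clock: 5.5
tcp_pos: [0.6736, 0.0673, 0.0991]
tool_rot: [0.907, 3.007, -0.001]
wrist_force: [0.1, -2.1, -0.0]
finger_gap: 0.221
grasp_force: 0.5
```

>>> send_rows(increments=[[[6,9.5,0,0.08],[5,10,0,0.08],[4,10.4,0,0.08],[3.4,10.7,0,0.08],[2.5,11,0,0.06]]])

```text
clock: 5.92
tcp_pos: [0.6946, 0.1192, 0.0991]
tool_rot: [0.323, 3.124, -0.001]
wrist_force: [1.2, -2.0, 0.2]
finger_gap: 0.219
grasp_force: 0.5
```

```bash
python3 - <<'E'
from h import *
s=manip.sense(); print(s['clock'],s['tcp_pos'],s['wrist_force'],s['joint_positions'])
C=cap('side'); im=C['pixels'][160:260,220:350]; cv2.imwrite('pics/s3.png',cv2.resize(im,None,fx=5,fy=5,interpolation=cv2.INTER_CUBIC))
E
```

```text
5.9167 [0.69460436 0.1191513  0.09914966] [ 1.19180835 -2.03340446  0.24113414] [ 4.76571833e-02  5.76161083e-01  1.28735536e+00 -8.66388436e-04
  1.27684008e+00 -1.31673181e+00]
```

View pics/s3.png

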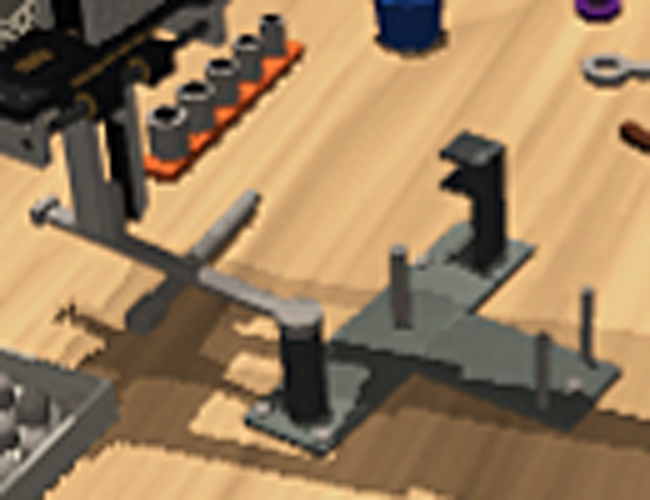

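>>> send_rows(increments=[[[1,5,0,0.03],[0.5,3,0,0],[0,0,0,0],[0,0,0,0],[0,0,0,0]]])

```text
clock: 6.38
tcp_pos: [0.6954, 0.1267, 0.0987]
tool_rot: [0.284, 3.129, 0.0]
wrist_force: [0.6, -0.2, 1.0]
finger_gap: 0.217
grasp_force: 0.4
```

>>> send_rows(increments=[[[-0.5,-3,0,0],[0,0,20,0],[0,0,30,0],[0,0,40,0],[0,0,40,0]]])

```text
clock: 6.8
tcp_pos: [0.6935, 0.1239, 0.2279]
tool_rot: [-0.283, -3.125, -0.0]
wrist_force: [0.7, 0.2, -0.2]
finger_gap: 0.218
grasp_force: 0.0
```

>>> send_rows(increments=[[[-28,15,0,-0.006],[-28,15,0,-0.006],[-28,15,0,-0.006],[-28,15,0,-0.006],[-28,15,0,-0.006]]], claw=0.45)

```text
clock: 7.22
tcp_pos: [0.5532, 0.1995, 0.2283]
tool_rot: [-0.331, -3.124, -0.001]
wrist_force: [0.2, 0.6, 0.2]
finger_gap: 0.45
grasp_force: 0.0
```

```bash
cat > look.py <<'E'
from h import *
import sys
s=manip.sense(); print(s['clock'],s['tcp_pos'].round(4),s['wrist_force'].round(1),'yang',round(s['joint_positions'][0]-s['joint_positions'][5],3))
def near(c,g,wide=25):
    roi=cv2.dilate(model(c,SP,*g),np.ones((wide,wide)))[::S,::S]>0
    return c,greymask(c)&roi
def sp(C,g):
    for v in ([near(C['top'],g)],[near(C['top'],g),near(C['side'],g)]):
        r=fit(v,SP,g); print(r[0].round(4),round(r[1],3))
E
python3 - <<'E'
from look import *
C={cam:cap(cam,cam+'4') for cam in('top','side')}
for cam in C:
    for d in nets.cut_out('spanner1',cam):
        m,a=pca(C[cam],d['pixels']); print(cam,round(d['score'],2),m.round(3),C[cam]['pixels'][d['pixels']].mean(0).round())
for g in([.4745,.261,2.907],[.579,.413,2.84],[.5046,-.2965,-2.875]): sp(C,g)
im=C['top']['pixels'][140:250,220:350]; cv2.imwrite('pics/k4.png',cv2.resize(im,None,fx=5,fy=5,interpolation=cv2.INTER_CUBIC))
E
```

```text
7.2167 [0.5532 0.1995 0.2283] [0.2 0.6 0.2] yang 1.36
top 0.87 [ 0.557 -0.434] [95. 31. 77.]
top 0.8 [ 0.398 -0.175] [26. 52. 85.]
top 0.74 [ 0.225 -0.322] [16. 41. 74.]
top 0.55 [ 0.364 -0.451] [  8.  71. 143.]
side 0.73 [ 0.22  -0.313] [22. 40. 73.]
side 0.72 [ 0.393 -0.166] [31. 53. 88.]
side 0.6 [0.528 0.434] [124. 134. 144.]
side 0.55 [0.42  0.279] [103. 114. 123.]
side 0.53 [ 0.455 -0.295] [101. 111. 121.]
[0.4667 0.26   2.8406] 0.531
[0.474  0.262  2.8761] 0.42
[0.5353 0.441  3.146 ] 0.612
[0.5771 0.4169 2.8543] 0.548
[ 0.505  -0.2966 -2.8785] 0.239
[ 0.5049 -0.2964 -2.8764] 0.397
```

View pics/top4.png

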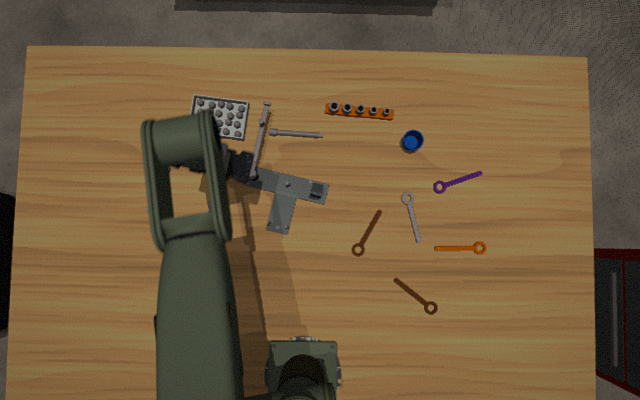

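The hook stands open along (265,105)–(258,175), and only three grey spanners exist. I pick up spanner A.

>>> send_rows(increments=[[[-26.4,15,0,-0.005],[-26.4,15,0,-0.005],[-26.4,15,-20,-0.005],[-26.4,15,-30,-0.005],[-26.4,14.5,-40,-0.004]]])

```text
clock: 7.83
tcp_pos: [0.4298, 0.2718, 0.1471]
tool_rot: [0.369, 3.115, 0.005]
wrist_force: [0.1, -0.5, -0.6]
finger_gap: 0.451
grasp_force: 0.0
```

>>> send_rows(increments=[[[0,0,-40,0],[0,0,-35,0],[0,0,-25,0],[0,0,-14,0],[0,0,-10,0]]])

```text
clock: 8.25
tcp_pos: [0.4278, 0.2698, 0.0194]
tool_rot: [-0.368, -3.117, 0.003]
wrist_force: [0.1, 0.4, 0.0]
finger_gap: 0.447
grasp_force: 0.0
```

>>> send_rows(increments=[[[0,0,0,0],[0,0,0,0],[0,0,0,0],[0,0,0,0],[0,0,0,0]]], claw=0.02)

```text
clock: 8.67
tcp_pos: [0.4293, 0.2713, 0.0233]
tool_rot: [0.366, 3.118, 0.002]
wrist_force: [0.0, -0.1, -0.6]
finger_gap: 0.133
grasp_force: 0.0
```

```bash
python3 - <<'E'
from look import *
im=cv2.imread('pics/k4.png') ; g=cv2.imread('pics/top4.png')[172:196,276:300].max(2); print(g[5:20,4:20])
C={cam:cap(cam,cam+'5') for cam in('top','side')}
im=C['side']['pixels'][220:320,240:370]; cv2.imwrite('pics/s5.png',cv2.resize(im,None,fx=5,fy=5,interpolation=cv2.INTER_CUBIC))
E
```

```text
8.6667 [0.4293 0.2713 0.0233] [ 0.  -0.1 -0.6] yang 1.337
[[ 89  89  94  89  86  91  89  90  89  88  85  85  89  85  89  83]
 [ 89  93  88  88  85  89  90  94  92  90  83  89  88  89  89  85]
 [ 88  93  91  91  92  85  87  91  88  85  91  90  87  83  82  88]
 [ 93  92  93  86  88  87  95  91  85  85  92  94  86  89  90  90]
 [ 92  86  89  91  95  95 102  97  95  88  91  88  87  90  88  90]
 [ 94  92  87  94  88 100 117 125 109  88  89  94  87  88  82  88]
 [ 93  90  92  90  85  98 123 124  90  74  76  89  89  89  87  89]
 [ 94  89  87  92  86  91 107  97  70  49  69  88  90  87  90  91]
 [ 94  91  94  95  91  74  46  42  31  40  64  80  94  89  91  89]
 [ 92  93  94  95  89  79  43  35  46  57  72  86  91  88  91  89]
 [ 90  95  88  93  94  81  63  60  80  92  92  89  91  90  86  86]
 [ 93  89  98  90  96  90  93  94  94  92  94  89  88  83  92  90]
 [ 90  90  90  91  92  97  93  93  87  99  89  88  88  90  89  87]
 [ 93  90  87  92  93  92  91  93  88  93  96  92  91  89  88  88]
 [ 95  95  94  98  89  88  89  91  92  88  94  92  93  95  89  92]]
```

View pics/s5.png

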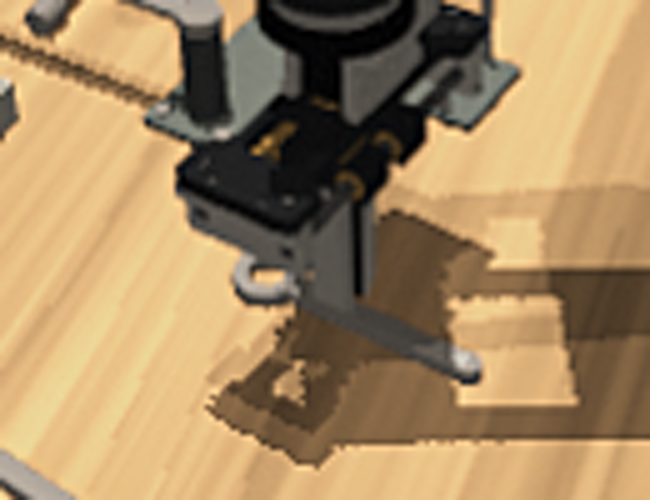

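The jaw is still above the handle because two rows were clipped, leaving it 9 mm high and 8 mm short in x. I reopen, correct and go down.

>>> send_rows(increments=[[[-4,1.2,0,0],[-4,1,0,0],[0,0,0,0],[0,0,0,0],[0,0,0,0]]], claw=0.45)

```text
clock: 9.18
tcp_pos: [0.4198, 0.2731, 0.0219]
tool_rot: [0.366, 3.12, -0.0]
wrist_force: [-0.8, 0.3, -0.1]
finger_gap: 0.367
grasp_force: 0.0
```

>>> send_rows(increments=[[[0,0,-4,0],[0,0,-5,0],[0,0,0,0],[0,0,0,0],[0,0,0,0]]])

```text
clock: 9.6
tcp_pos: [0.4198, 0.2729, 0.0126]
tool_rot: [-0.367, -3.12, 0.0]
wrist_force: [0.5, 0.1, -0.3]
finger_gap: 0.448
grasp_force: 0.0
```

>>> send_rows(increments=[[[0,0,0,0],[0,0,0,0],[0,0,0,0],[0,0,0,0],[0,0,0,0]]], claw=0.02)

```text
clock: 10.02
tcp_pos: [0.4202, 0.2732, 0.013]
tool_rot: [0.367, 3.12, 0.001]
wrist_force: [0.8, 1.2, 0.1]
finger_gap: 0.145
grasp_force: 30.0
```

>>> send_rows(increments=[[[0,0,0,0],[0,0,0,0],[0,0,0,0],[0,0,10,0],[0,0,10,0]]])

```text
clock: 10.43
tcp_pos: [0.4186, 0.2723, 0.0326]
tool_rot: [-0.366, -3.117, 0.003]
wrist_force: [-0.5, 0.5, -1.9]
finger_gap: 0.143
grasp_force: 30.0
```

>>> send_rows(increments=[[[0,0,20,0],[0,0,20,0],[0,0,25,0],[0,0,25,0],[0,0,0,0]]])

```text
clock: 10.85
tcp_pos: [0.4239, 0.2746, 0.129]
tool_rot: [0.365, 3.11, 0.008]
wrist_force: [1.6, 0.6, -1.2]
finger_gap: 0.144
grasp_force: 30.0
```

>>> send_rows(increments=[[[10,-36,0,0.003],[10,-36,0,0.003],[10,-36,0,0.003],[10,-36,0,0.003],[10,-36,0,0.003]]])

```text
clock: 11.27
tcp_pos: [0.4692, 0.0914, 0.1222]
tool_rot: [-0.342, -3.122, 0.0]
wrist_force: [0.1, 1.4, -2.1]
finger_gap: 0.145
grasp_force: 30.0
```

```bash
cat >> look.py <<'E'
def held(d=.055,zoff=None):
    """fit held spanner in the side & top pictures at its height; prints eye relative to TCP"""
    s=manip.sense(); p=s['tcp_pos']; ya=s['joint_positions'][0]-s['joint_positions'][5]; a=ya+np.pi/2
    z=p[2]-.013
    C={cam:cap(cam) for cam in('top','side')}
    g=[p[0]-d*np.cos(a),p[1]-d*np.sin(a),a]
    for cam in C:
        m=nets.cut_out('spanner1',cam); best=None
        mod=model(C[cam],SP,*g,z)[::S,::S]>0
        for q in m:
            o=(q['pixels']&mod).sum()
            if o>20 and (best is None or o>best[0]): best=(o,q)
        print(cam,best and (best[0],best[1]['score'],C[cam]['pixels'][best[1]['pixels']].mean(0).round()))
        if best: r=fit([(C[cam],best[1]['pixels'])],SP,g,z); print(' fit',r[0].round(4),round(r[1],3),'exp',np.round(g,4))
    return C
E
python3 - <<'E'
from look import *
C=held()
im=C['side']['pixels'][160:260,230:360]; cv2.imwrite('pics/s6.png',cv2.resize(im,None,fx=5,fy=5,interpolation=cv2.INTER_CUBIC))
E
```

```text
11.2667 [0.4692 0.0914 0.1222] [ 0.1  1.4 -2.1] yang 1.353
top None
side None
```

View pics/s6.png

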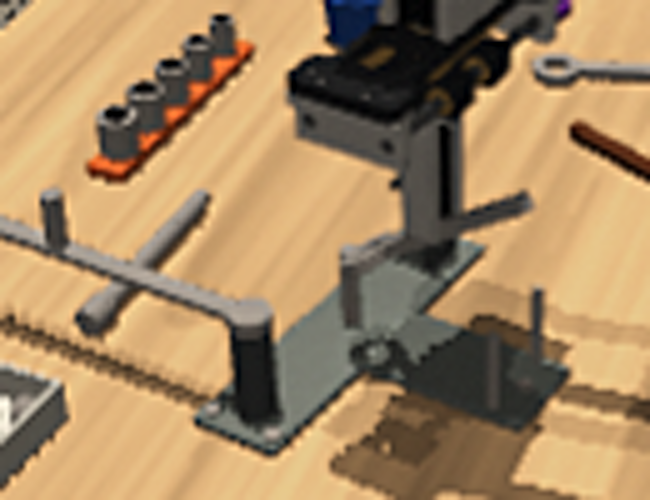

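The side view shows the held handle pitched, with the eye at crop (370,245) low and the handle end at (530,200) high. I measure the pitch in the handle's vertical plane.

```bash
cat >> look.py <<'E'
def vplane(c,uv,p,a):
    """intersect pixel ray with the vertical plane through p along direction a -> (distance along a from p, z)"""
    p0=ray(c,uv,0.);p1=ray(c,uv,.3); n=np.array([-np.sin(a),np.cos(a),0]); u=np.array([np.cos(a),np.sin(a),0])
    q=np.array([p[0],p[1],0]); t=((q-p0)@n)/((p1-p0)@n); X=p0+t*(p1-p0); return round(float((X-q)@u),4),round(float(X[2]),4)
E
python3 - <<'E'
from look import *
s=manip.sense(); p=s['tcp_pos']; a=s['joint_positions'][0]-s['joint_positions'][5]+np.pi/2
c=cap('side'); 
for n,uv in dict(eyeL=(299,210.5),eye=(304,209),tip=(336,200)).items(): print(n,vplane(c,uv,p,a))
# where a level one would appear
for d in(-.055,0,.077): print(d,proj(c,[p[0]+d*np.cos(a),p[1]+d*np.sin(a),p[2]-.008])-[230,160])
im=c['pixels'][180:230,285:350]; cv2.imwrite('pics/s7.png',cv2.resize(im,None,fx=10,fy=10,interpolation=cv2.INTER_CUBIC))
E
```

```text
11.4667 [0.4694 0.0921 0.1222] [ 0.2 -0.  -1.1] yang 1.349
eyeL (-0.0583, 0.0791)
eye (-0.0401, 0.0912)
tip (0.0663, 0.16)
-0.055 [69.51102538 41.02809521]
0 [85.50974366 46.61047276]
0.077 [109.09877462  54.83533433]
```

View pics/s7.png

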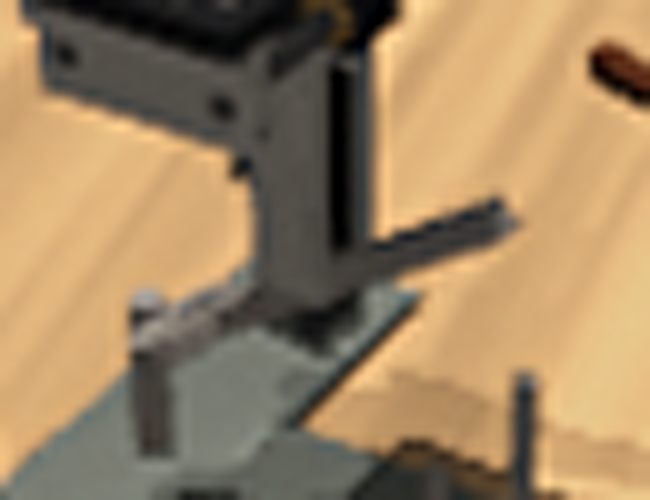

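The spanner slipped to about 33° pitch (eye low). I take it back to clear shelf, press it level, and regrip a little nearer the eye.

>>> send_rows(increments=[[[-10,36,0,0],[-10,36,0,0],[-10,36,0,0],[-10,36,0,0],[-10,36,0,0]]])

```text
clock: 11.93
tcp_pos: [0.4177, 0.2758, 0.1225]
tool_rot: [-0.339, -3.122, 0.0]
wrist_force: [0.2, -0.1, -2.1]
finger_gap: 0.144
grasp_force: 30.0
```

>>> send_rows(increments=[[[0,0,-20,0],[0,0,-20,0],[0,0,-15,0],[0,0,-12,0],[0,0,-10,0]]])

```text
clock: 12.35
tcp_pos: [0.4165, 0.2747, 0.0447]
tool_rot: [-0.338, -3.118, 0.001]
wrist_force: [-4.0, 0.5, 5.1]
finger_gap: 0.143
grasp_force: 30.0
```

>>> send_rows(increments=[[[0,0,-8,0],[0,0,-8,0],[0,0,-7,0],[0,0,-5,0],[0,0,-3,0]]])

```text
clock: 12.77
tcp_pos: [0.4199, 0.2732, 0.0149]
tool_rot: [-0.342, -3.123, 0.0]
wrist_force: [-9.5, -1.5, 29.8]
finger_gap: 0.142
grasp_force: 30.0
```

>>> send_rows(increments=[[[0,0,0,0],[0,0,0,0],[0,0,0,0],[0,0,0,0],[0,0,0,0]]], claw=0.4)

```text
clock: 13.18
tcp_pos: [0.4204, 0.2729, 0.015]
tool_rot: [0.343, 3.122, 0.0]
wrist_force: [0.2, -0.5, -0.4]
finger_gap: 0.394
grasp_force: 0.0
```

>>> send_rows(increments=[[[0,0,25,0],[0,0,40,0],[0,0,40,0],[-25,10,0,0],[-25,10,0,0]]])

```text
clock: 13.6
tcp_pos: [0.3733, 0.2943, 0.1237]
tool_rot: [0.346, 3.115, 0.008]
wrist_force: [-0.5, 0.4, -0.8]
finger_gap: 0.397
grasp_force: 0.0
```

```bash
python3 - <<'E'
from look import *
C={cam:cap(cam) for cam in('top','side')}
for cam in C:
    for d in nets.cut_out('spanner1',cam):
        k=d['pixels']; m,a=pca(C[cam],k)
        if abs(m-[.43,.27]).max()<.08:
            print(cam,k.sum(),m); print(fit([(C[cam],k)],SP,[m[0]-.05*np.cos(2.9),m[1]-.05*np.sin(2.9),2.9]))
im=C['side']['pixels'][230:330,240:370]; cv2.imwrite('pics/s8.png',cv2.resize(im,None,fx=5,fy=5,interpolation=cv2.INTER_CUBIC))
E
```

```text
13.6 [0.3733 0.2943 0.1237] [-0.5  0.4 -0.8] yang 1.349
top 281 [0.44552771 0.26496011]
(array([0.47075332, 0.25921645, 2.93150697]), np.float64(0.32851531814611157))
side 415 [0.41687417 0.27657454]
(array([0.46925357, 0.26190055, 2.94263291]), np.float64(0.11293889964058612))
```

View pics/s8.png

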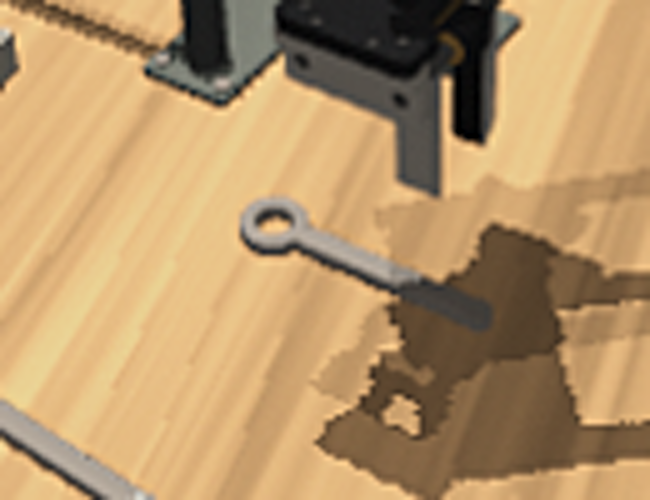

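>>> send_rows(increments=[[[27,-11,0,0],[27,-11,0,0],[0,0,-30,0],[0,0,-30,0],[0,0,-25,0]]])

```text
clock: 14.22
tcp_pos: [0.4254, 0.27, 0.0333]
tool_rot: [0.346, 3.122, -0.0]
wrist_force: [-0.8, 1.0, 0.4]
finger_gap: 0.4
grasp_force: 0.0
```

>>> send_rows(increments=[[[0,0,-15,0],[0,0,-7.5,0],[0,0,0,0],[0,0,0,0],[0,0,0,0]]])

```text
clock: 14.63
tcp_pos: [0.4251, 0.2709, 0.0125]
tool_rot: [0.344, 3.122, 0.001]
wrist_force: [-1.4, 0.1, -0.4]
finger_gap: 0.4
grasp_force: 0.0
```

>>> send_rows(increments=[[[0,0,0,0],[0,0,0,0],[0,0,0,0],[0,0,0,0],[0,0,0,0]]], claw=0.02)

```text
clock: 15.05
tcp_pos: [0.4241, 0.2712, 0.0125]
tool_rot: [0.343, 3.122, 0.001]
wrist_force: [0.4, -0.1, -0.8]
finger_gap: 0.14
grasp_force: 30.0
```

>>> send_rows(increments=[[[0,0,0,0],[0,0,3,0],[0,0,6,0],[0,0,8,0],[0,0,8,0]]])

```text
clock: 15.47
tcp_pos: [0.4236, 0.2708, 0.0379]
tool_rot: [-0.343, -3.122, 0.001]
wrist_force: [0.7, -0.1, -2.0]
finger_gap: 0.146
grasp_force: 30.0
```

>>> send_rows(increments=[[[0,0,15,0],[0,0,20,0],[0,0,20,0],[0,0,20,0],[0,0,10,0]]])

```text
clock: 15.88
tcp_pos: [0.4256, 0.2717, 0.1259]
tool_rot: [0.342, 3.118, 0.004]
wrist_force: [0.4, 1.5, -1.8]
finger_gap: 0.144
grasp_force: 30.0
```

```bash
python3 - <<'E'
from look import *
s=manip.sense(); print(s['moment'])
c=cap('side'); im=c['pixels'][210:310,240:370]; cv2.imwrite('pics/s9.png',cv2.resize(im,None,fx=5,fy=5,interpolation=cv2.INTER_CUBIC))
p=s['tcp_pos']; a=s['joint_positions'][0]-s['joint_positions'][5]+np.pi/2
for d in(-.047,0,.085): print(d,(proj(c,[p[0]+d*np.cos(a),p[1]+d*np.sin(a),p[2]-.008])-[240,210])*5)
E
```

```text
15.8833 [0.4256 0.2717 0.1259] [ 0.4  1.5 -1.8] yang 1.352
[ 0.06697883 -0.20943542  0.02444536]
-0.047 [261.62277389 160.37630042]
0 [340.42004257 192.29717772]
0.085 [491.71110957 253.38565956]
```

View pics/s9.png

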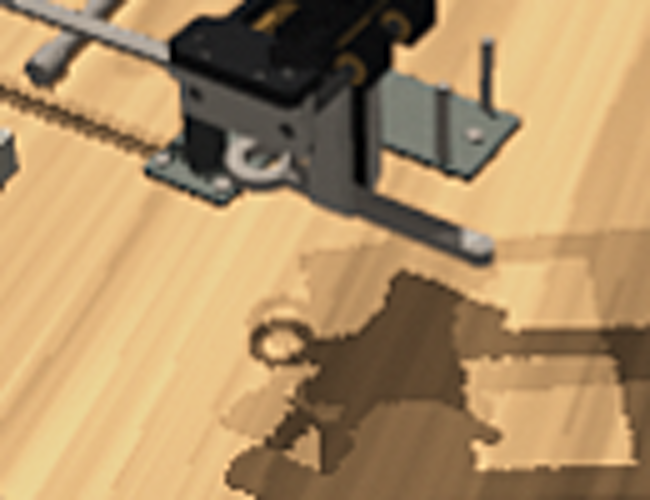

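The spanner is level, with its eye near crop (268,158) and its end at (485,245), as expected. I carry it over the post.

>>> send_rows(increments=[[[5,-15,0,0.005],[8,-25,0,0],[8,-25,0,0],[8,-25,0,0],[8,-25,0,0]]])

```text
clock: 16.35
tcp_pos: [0.4605, 0.1549, 0.1217]
tool_rot: [-0.334, -3.123, 0.0]
wrist_force: [-0.2, -0.8, -1.9]
finger_gap: 0.141
grasp_force: 30.0
```

>>> send_rows(increments=[[[8,-25,0,0],[8,-25,0,0],[8,-25,0,0],[5.4,-21,0,0],[0,0,0,0]]])

```text
clock: 16.77
tcp_pos: [0.4911, 0.0565, 0.122]
tool_rot: [0.341, 3.123, -0.003]
wrist_force: [1.6, -0.4, -0.8]
finger_gap: 0.145
grasp_force: 30.0
```

>>> send_rows(increments=[[[0,0,-8,0],[0,0,-8,0],[0,0,-8,0],[0,0,0,0],[0,0,0,0]]])

```text
clock: 17.18
tcp_pos: [0.4889, 0.0609, 0.097]
tool_rot: [-0.333, -3.121, 0.0]
wrist_force: [-1.1, -0.2, -2.1]
finger_gap: 0.142
grasp_force: 30.0
```

```bash
cat >> look.py <<'E'
def overlay(name,d=.047,cams=('top','side'),k=(.5365,.0497)):
    s=manip.sense(); p=s['tcp_pos']; a=s['joint_positions'][0]-s['joint_positions'][5]+np.pi/2
    out=[]
    for cam in cams:
        c=cap(cam); e=np.array([p[0]-d*np.cos(a),p[1]-d*np.sin(a)])
        u=proj(c,[*e,p[2]-.008]).astype(int); z=8
        x0,y0=u[0]-25,u[1]-22
        im=cv2.resize(c['pixels'][y0:y0+44,x0:x0+50],None,fx=z,fy=z,interpolation=cv2.INTER_CUBIC)
        def draw(P,col):
            q=((P3(c,P)-[x0,y0]+.5)*z).astype(np.int32); cv2.polylines(im,[q],True,col,1)
        top=p[2]-.0025
        draw(circ(*e,.01,[top]),(0,255,0)); draw(circ(*e,.019,[top]),(0,255,0)); draw(circ(*k,.006,[.064]),(0,0,255)); draw(circ(*k,.006,[.008]),(255,0,255))
        out.append(im)
    cv2.imwrite(f'pics/{name}.png',np.hstack(out)); print(p,e,a)
E
python3 -c "
from look import *
overlay('o1')"
```

```text
17.1833 [0.4889 0.0609 0.097 ] [-1.1 -0.2 -2.1] yang 1.359
[0.48889366 0.06092728 0.09698228] [0.5348388  0.05102558] 2.9293278358468378
```

View pics/o1.png

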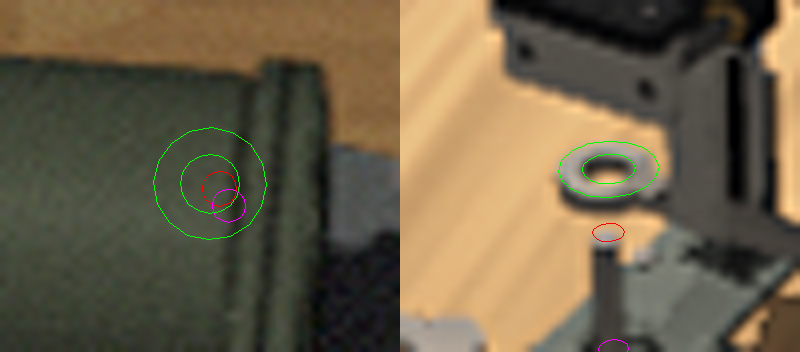

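The overlay shows the eye matching its prediction at (607,169), while the post top at (605,241) lies about 1 px below its predicted (608,232). I'll turn that into a shift.

```bash
python3 - <<'E'
from look import *
c=cap('side'); k=[.5365,.0497,.064]
u=proj(c,k); print('post from side',ray(c,u+np.array([-3,9])/8,.064)); s=manip.sense(); print(s['tcp_pos'],s['joint_positions'][0]-s['joint_positions'][5])
e=[.5348,.0510,.0945]; u=proj(c,e); print('eye from side', ray(c,u+np.array([-2,-1])/8,.0945))
# pixel values around post top, to centre it numerically
u=proj(c,k).astype(int); print(u); print(c['pixels'].max(2)[u[1]-6:u[1]+10,u[0]-7:u[0]+8])
E
```

```text
17.2833 [0.4902 0.0606 0.0982] [-0.6 -0.  -2. ] yang 1.358
post from side [0.53543146 0.05558343 0.064     ]
[0.49048975 0.0604887  0.09854323] 1.357936088282981
eye from side [0.53575868 0.05061097 0.0945    ]
[299 208]
[[217 165 140 181 183 194 229 231 227 190 149 153 146 149 156]
 [222 162  68 141 171 176 179 174 161 137 130 131 147 146 134]
 [235 209  75  44  69 109 126 126 121  88  49  55  93  96  54]
 [231 230 186 100  59  61  51  49  47  60  81  71  66  63  58]
 [229 232 230 205 144 145 128 128 124 145 174 165 154 141  95]
 [228 220 215 221 232 236 235 235 232 229 229 234 240 238 192]
 [223 214 213 219 223 223 217 211 209 217 222 226 231 240 218]
 [215 213 216 220 221 215 187 169 170 196 229 228 231 209 142]
 [213 214 220 220 223 203 144 155 139 167 236 226 212 153 117]
 [213 218 219 219 223 194  67  50  47 154 235 191 176 138 114]
 [216 220 219 218 225 196  75  57  56 145 212 156 146 116 101]
 [220 220 218 218 223 195  76  60  61  72 111 105  74 105 125]
 [221 219 217 217 221 197  76  63  63  74 112 124 122 126 123]
 [218 216 216 217 225 201  80  61  64  77 112 125 122 123 123]
 [217 217 215 217 226 193  79  63  64  77 114 124 121 121 124]
 [216 217 218 221 199 135  74  63  66  77 116 127 124 123 125]]
```

>>> send_rows(increments=[[[0,1.3,0,-0.004],[0,0,-6,0],[0,0,-6,0],[0,0,-6,0],[0,0,-5,0]]])

```text
clock: 17.75
tcp_pos: [0.4899, 0.0613, 0.0744]
tool_rot: [-0.341, -3.122, 0.0]
wrist_force: [-0.1, -0.2, -1.6]
finger_gap: 0.146
grasp_force: 30.0
```

>>> send_rows(increments=[[[0,0,-4,0],[0,0,-4,0],[0,0,-2,0],[0,0,0,0],[0,0,0,0]]])

```text
clock: 18.17
tcp_pos: [0.4904, 0.0613, 0.0653]
tool_rot: [-0.341, -3.123, 0.0]
wrist_force: [0.0, 0.2, -1.9]
finger_gap: 0.143
grasp_force: 30.0
```

The eye is threaded with no contact force, so I lower it.

>>> send_rows(increments=[[[0,0,-8,0],[0,0,-8,0],[0,0,-8,0],[0,0,-8,0],[0,0,-6,0]]])

```text
clock: 18.58
tcp_pos: [0.4895, 0.0613, 0.0259]
tool_rot: [-0.341, -3.121, 0.0]
wrist_force: [-0.3, 0.1, -2.2]
finger_gap: 0.146
grasp_force: 30.0
```

>>> send_rows(increments=[[[0,0,-3,0],[0,0,-2,0],[0,0,0,0],[0,0,0,0],[0,0,0,0]]])

```text
clock: 19.0
tcp_pos: [0.4908, 0.0613, 0.0227]
tool_rot: [0.341, 3.122, 0.0]
wrist_force: [-0.1, 0.3, -2.1]
finger_gap: 0.143
grasp_force: 30.0
```

```bash
python3 - <<'E'
from look import *
C={cam:cap(cam) for cam in('top','side')}
for g in([.5046,-.2965,-2.875],): sp(C,g)
sp({'top':C['top'],'side':C['side']},[.579,.413,2.84])
for d in nets.cut_out('spanner1','side'):
    k=d['pixels']; m,a=pca(C['side'],k)
    if abs(m-[.48,.06]).max()<.09: print(fit([(C['side'],k)],SP,[.536,.051,2.925],.008), 'z.008')
E
```

```text
19.0 [0.4908 0.0613 0.0227] [-0.1  0.3 -2.1] yang 1.353
[ 0.5049 -0.2972 -2.8853] 0.233
[ 0.5042 -0.2965 -2.8729] 0.397
[0.5788 0.4119 2.8431] 0.237
[0.5795 0.4125 2.8398] 0.298
(array([0.53538119, 0.0504516 , 2.91766818]), np.float64(0.4778651220521307)) z.008
```

>>> send_rows(increments=[[[0,0,-1.5,0],[0,0,0,0],[0,0,0,0],[0,0,0,0],[0,0,0,0]]], claw=0.35)

```text
clock: 19.57
tcp_pos: [0.4906, 0.0613, 0.0211]
tool_rot: [0.341, 3.122, 0.0]
wrist_force: [-0.7, 0.4, 0.2]
finger_gap: 0.353
grasp_force: 0.0
```

>>> send_rows(increments=[[[0,0,10,0],[0,0,30,0],[0,0,40,0],[0,0,40,0],[0,0,0,0]]])

```text
clock: 19.98
tcp_pos: [0.4969, 0.0611, 0.1503]
tool_rot: [0.339, 3.106, 0.002]
wrist_force: [0.6, 0.1, 0.3]
finger_gap: 0.349
grasp_force: 0.0
```

>>> send_rows(increments=[[[4,36,0,-0.009],[4,36,0,-0.009],[4,36,0,-0.008],[4,36,0,-0.008],[4,36,0,-0.008]]])

```text
clock: 20.4
tcp_pos: [0.5105, 0.243, 0.1417]
tool_rot: [0.408, 3.114, 0.001]
wrist_force: [0.9, 0.0, 0.4]
finger_gap: 0.349
grasp_force: 0.0
```

>>> send_rows(increments=[[[4,36,0,-0.009],[4,36,0,-0.009],[4,36,0,-0.007],[4,36,0,-0.007],[4,36,0,-0.007]]])

```text
clock: 20.82
tcp_pos: [0.5303, 0.4232, 0.1415]
tool_rot: [0.468, 3.106, 0.0]
wrist_force: [0.9, -0.1, 0.4]
finger_gap: 0.349
grasp_force: 0.0
```

```bash
python3 - <<'E'
from look import *
C={cam:cap(cam) for cam in('top','side')}
for cam in C:
    for d in nets.cut_out('spanner1',cam):
        k=d['pixels']; m,a=pca(C[cam],k)
        print(cam,round(d['score'],2),m.round(3),C[cam]['pixels'][k].mean(0).round())
        if abs(m-[.48,.06]).max()<.08: print(' hung',fit([(C[cam],k)],SP,[.536,.051,2.925],.008))
        if abs(m-[.53,.42]).max()<.08: print(' B',fit([(C[cam],k)],SP,[.579,.4125,2.843],0))
E
```

```text
20.8167 [0.5303 0.4232 0.1415] [ 0.9 -0.1  0.4] yang 1.272
top 0.88 [ 0.363 -0.453] [  9.  70. 139.]
top 0.87 [ 0.222 -0.325] [17. 41. 74.]
top 0.84 [ 0.402 -0.175] [21. 46. 78.]
top 0.83 [ 0.457 -0.307] [ 92. 100. 110.]
top 0.65 [0.542 0.425] [81. 84. 91.]
 B (array([0.58175183, 0.41364025, 2.86068845]), np.float64(0.7905032339485724))
top 0.6 [ 0.555 -0.431] [89. 36. 78.]
top 0.55 [0.493 0.069] [103. 106. 113.]
 hung (array([0.5402058 , 0.05095038, 2.81796043]), np.float64(0.24922279792746116))
side 0.8 [0.49  0.071] [122. 132. 140.]
 hung (array([0.53875598, 0.05810333, 2.83560402]), np.float64(0.33006467765491343))
side 0.66 [0.528 0.434] [ 90.  99. 108.]
 B (array([0.57700147, 0.4176327 , 2.86014366]), np.float64(0.1471943295924395))
side 0.65 [ 0.394 -0.167] [ 43.  70. 110.]
side 0.61 [ 0.362 -0.477] [ 48. 104. 206.]
side 0.53 [ 0.449 -0.297] [111. 122. 132.]
side 0.44 [ 0.221 -0.313] [19. 36. 72.]
```

>>> send_rows(increments=[[[2.5,5.5,-20,0.007],[0,0,-30,0],[0,0,-30,0],[0,0,-20,0],[0,0,-14,0]]])

```text
clock: 21.43
tcp_pos: [0.5314, 0.4238, 0.0242]
tool_rot: [-0.459, -3.104, 0.005]
wrist_force: [-0.5, -0.1, 0.2]
finger_gap: 0.352
grasp_force: 0.0
```

>>> send_rows(increments=[[[0,0,-9,0],[0,0,-5.5,0],[0,0,0,0],[0,0,0,0],[0,0,0,0]]])

```text
clock: 21.85
tcp_pos: [0.5341, 0.4274, 0.0142]
tool_rot: [0.457, 3.106, 0.003]
wrist_force: [0.9, 0.2, 0.3]
finger_gap: 0.352
grasp_force: 0.0
```

>>> send_rows(increments=[[[0,0,0,0],[0,0,0,0],[0,0,0,0],[0,0,0,0],[0,0,0,0]]], claw=0.02)

```text
clock: 22.27
tcp_pos: [0.5333, 0.4275, 0.0131]
tool_rot: [0.456, 3.107, 0.002]
wrist_force: [0.8, 1.0, 2.7]
finger_gap: 0.145
grasp_force: 30.0
```

>>> send_rows(increments=[[[0,0,0,0],[0,0,3,0],[0,0,6,0],[0,0,8,0],[0,0,8,0]]])

```text
clock: 22.68
tcp_pos: [0.5323, 0.4263, 0.0374]
tool_rot: [-0.457, -3.107, 0.002]
wrist_force: [-0.3, -0.5, -1.0]
finger_gap: 0.144
grasp_force: 30.0
```

>>> send_rows(increments=[[[0,0,15,0],[0,0,20,0],[0,0,20,0],[0,0,20,0],[0,0,10,0]]])

```text
clock: 23.1
tcp_pos: [0.5347, 0.4279, 0.1273]
tool_rot: [0.456, 3.103, 0.006]
wrist_force: [0.0, 1.4, -1.2]
finger_gap: 0.143
grasp_force: 30.0
```

```bash
cat >> look.py <<'E'
def heldside(d=.047):
    """free fit of the held spanner in side picture: eye offset d, and pitch, from grey mask in the vertical plane"""
    s=manip.sense(); p=s['tcp_pos']; a=s['joint_positions'][0]-s['joint_positions'][5]+np.pi/2
    c=cap('side'); ms=nets.cut_out('spanner1','side')
    def parts(d,pt):
        cp,sn=np.cos(pt),np.sin(pt); o=[]
        for q in SP:
            q=np.array(q)-[d,0,.005]; q=np.c_[q[:,0]*cp-q[:,2]*sn,q[:,1],q[:,0]*sn+q[:,2]*cp]; o.append(q+[0,0,-.0075]); 
        return o
    g0=model(c,parts(d,0),p[0],p[1],a,p[2])
    best=max(ms,key=lambda q:(q['pixels']&(g0[::S,::S]>0)).sum()); k=best['pixels']; print('overlap',(k&(g0[::S,::S]>0)).sum(),k.sum(),(g0>0).sum()/S/S,C3(c,k))
    K=cv2.resize(k.astype(np.uint8),None,fx=S,fy=S,interpolation=cv2.INTER_NEAREST)
    # gripper hides part: count only mask pixels outside model fully, model pixels outside mask lightly
    def cost(x):
        m=model(c,parts(*x),p[0],p[1],a,p[2]); return ((K&(1-m)).sum()+.3*(m&(1-K)).sum())/K.sum()
    r=min((minimize(cost,[d,t],method='Nelder-Mead',options=dict(initial_simplex=[[d,t],[d+.006,t],[d,t+.1]],maxiter=80)) for t in(-.5,0,.5)),key=lambda r:r.fun)
    print('d,pitch',r.x.round(4),round(r.fun,3)); return c
def C3(c,k): return c['pixels'][k].mean(0).round()
E
python3 - <<'E'
from look import *
heldside()
E
```

```text
23.1 [0.5347 0.4279 0.1273] [ 0.   1.4 -1.2] yang 1.279
overlap 352 352 574.6875 [ 87.  96. 105.]
d,pitch [ 0.0455 -0.001 ] 0.189
```

>>> send_rows(increments=[[[-2,-15,0,0.005],[-3,-25,0,0.005],[-3,-25,0,0.005],[-3,-27,0,0.005],[-3,-27,0,0.005]]])

```text
clock: 23.62
tcp_pos: [0.5174, 0.3063, 0.1208]
tool_rot: [-0.416, -3.112, 0.002]
wrist_force: [1.4, -0.3, -1.4]
finger_gap: 0.147
grasp_force: 30.0
```

>>> send_rows(increments=[[[-3,-28,0,0.005],[-3,-28,0,0.005],[-3,-28,0,0.005],[-3,-28,0,0.005],[-3,-28,0,0.005]]])

```text
clock: 24.03
tcp_pos: [0.5024, 0.1663, 0.1211]
tool_rot: [-0.378, -3.116, 0.001]
wrist_force: [0.6, -0.6, -1.0]
finger_gap: 0.141
grasp_force: 30.0
```

>>> send_rows(increments=[[[-3,-28,0,0.005],[-3,-27,0,0.005],[-3,-25,0,0.005],[-2.7,-17,0,0.005],[-1,-10.4,0,0.004]]])

```text
clock: 24.45
tcp_pos: [0.4896, 0.0584, 0.1212]
tool_rot: [-0.344, -3.12, 0.001]
wrist_force: [-0.3, -0.3, -1.7]
finger_gap: 0.142
grasp_force: 30.0
```

>>> send_rows(increments=[[[0,0,-10,0],[0,0,-10,0],[0,0,-4,0],[0,0,0,0],[0,0,0,0]]])

```text
clock: 24.87
tcp_pos: [0.4903, 0.0612, 0.0972]
tool_rot: [-0.339, -3.121, -0.0]
wrist_force: [-0.1, -0.2, -1.3]
finger_gap: 0.144
grasp_force: 30.0
```

```bash
python3 - <<'E'
from look import *
c=heldside(.046)
for d in nets.cut_out('spanner1','side'):
    k=d['pixels']; m,a=pca(c,k); print(round(d['score'],2),m.round(3),k.sum())
s=manip.sense();print(s['tcp_pos'],s['joint_positions'][0]-s['joint_positions'][5])
E
```

```text
24.8667 [0.4903 0.0612 0.0972] [-0.1 -0.2 -1.3] yang 1.354
overlap 0 186 312.0625 [70. 76. 81.]
d,pitch [0.1014 1.0669] 0.987
0.7 [0.508 0.065] 186
0.63 [ 0.231 -0.302] 106
0.58 [ 0.45  -0.296] 149
0.58 [ 0.364 -0.471] 64
0.5 [ 0.546 -0.418] 45
0.49 [ 0.387 -0.162] 179
[0.49146223 0.06093037 0.09856363] 1.3539804659512658
```

```bash
python3 - <<'E'
from look import *
s=manip.sense(); p=s['tcp_pos']; a=s['joint_positions'][0]-s['joint_positions'][5]+np.pi/2
c=cap('side'); e=[p[0]-.046*np.cos(a),p[1]-.046*np.sin(a),p[2]-.0025]; u=proj(c,e); print(e,u)
u=u.round().astype(int); np.set_printoptions(linewidth=200)
sat=c['pixels'].astype(int); print(sat.max(2)[u[1]-8:u[1]+12,u[0]-10:u[0]+12]); print((sat[...,2]-sat[...,0])[u[1]-8:u[1]+12,u[0]-10:u[0]+12])
E
```

```text
25.0167 [0.4915 0.0609 0.0986] [ 1.1  0.7 -1.8] yang 1.354
[np.float64(0.5363852443478644), np.float64(0.051034801579076056), np.float64(0.09606363107368432)] [299.08195272 200.1005964 ]
[[219 222 226 232 241 235 203 158 139 109  77  70  76  82  79  71  76  84  79  78  84  85]
 [219 220 222 227 230 234 240 246 244 202 153 134 108  78  73  77  81  82  75  75  83  84]
 [220 221 224 226 228 230 233 234 235 237 240 237 202 139 109 105  79  73  73  83  86  84]
 [221 224 225 228 229 231 232 229 228 229 231 235 237 218 197 191 144 102  71  74  84  82]
 [223 225 227 229 231 232 231 229 230 230 229 229 222 216 223 231 229 176  70  82  84  84]
 [224 227 229 230 233 234 231 223 223 217 204 204 209 208 218 222 232 199  67  80  82  83]
 [227 228 229 232 233 224 214 186 170 163 159 164 172 180 191 199 227 196  66  81  83  83]
 [227 229 231 232 217 178 169 158 132 107  87 110 143 157 162 155 212 199  70  78  82  83]
 [229 231 232 230 202 171 160  93  40  56  65  63  53 102 161 141 190 204  85  78  81  83]
 [230 231 232 223 190 179 163  95  91 138 154 150 117 104 144 140 175 195  92  78  83  84]
 [2
[... 2028 characters left out ...]
2  10  13  15  14  12   9   5   7  14  13   7  10   9  11  10]
 [ 98  99 101 104 102  65  23   7   6   0   0  -1   7  23  16   6   1   4   8  10  10  10]
 [ 99 100 102 102 105 101  82  61  60  52  52  51  63  78  73  61  50  33  11   8  10  10]
 [ 99 100 101 100 100 100 102 106 109 111 111 111 108 106 107 110 111  89  33   5   9  11]
 [101 101 101 100  99  97  98 101 103  93  80  85  97 102 101 105 109  93  34   2   8  10]
 [101 102  99  97  97  98  99 101  94  47   7  21  72 106 105 106  87  28  -1   6   9   8]
 [101 101  99  96  98  99  98 101  85  21  13   8  60 108  97  81  31  -3   4   6   4   5]
 [101  99  97  97  98 100 101 103  91  15   0  -3  74 100  47  27  10   3   6   7   5   1]]
```

The eye ring is level and where predicted, above the post. I lower it.

>>> send_rows(increments=[[[-0.5,0.4,-6,0],[0,0,-6,0],[0,0,-6,0],[0,0,-6,0],[0,0,-6,0]]])

```text
clock: 25.48
tcp_pos: [0.4903, 0.0608, 0.0675]
tool_rot: [-0.341, -3.122, 0.0]
wrist_force: [0.5, 0.2, -1.5]
finger_gap: 0.146
grasp_force: 30.0
```

>>> send_rows(increments=[[[0,0,-8,0],[0,0,-8,0],[0,0,-8,0],[0,0,-6,0],[0,0,-4,0]]])

```text
clock: 25.9
tcp_pos: [0.49, 0.0608, 0.0332]
tool_rot: [-0.341, -3.121, 0.0]
wrist_force: [-0.2, 0.5, -1.1]
finger_gap: 0.144
grasp_force: 30.0
```

>>> send_rows(increments=[[[0,0,-1.5,0],[0,0,0,0],[0,0,0,0],[0,0,0,0],[0,0,0,0]]])

```text
clock: 26.32
tcp_pos: [0.4911, 0.0608, 0.0334]
tool_rot: [0.341, 3.122, 0.0]
wrist_force: [-0.5, 0.8, -1.0]
finger_gap: 0.144
grasp_force: 30.0
```

>>> send_rows(increments=[[[0,0,0,0],[0,0,0,0],[0,0,0,0],[0,0,0,0],[0,0,0,0]]], claw=0.35)

```text
clock: 26.73
tcp_pos: [0.4908, 0.0608, 0.0331]
tool_rot: [0.341, 3.122, 0.0]
wrist_force: [0.4, 0.1, 0.4]
finger_gap: 0.349
grasp_force: 0.0
```

>>> send_rows(increments=[[[0,0,10,0],[0,0,30,0],[0,0,40,0],[0,0,30,0],[0,0,0,0]]])

```text
clock: 27.15
tcp_pos: [0.4962, 0.0606, 0.1509]
tool_rot: [0.339, 3.108, 0.001]
wrist_force: [0.0, -0.7, 0.8]
finger_gap: 0.35
grasp_force: 0.0
```

>>> send_rows(increments=[[[-3,-36,0,0.048],[-3,-36,0,0.048],[-3,-36,0,0.048],[-3,-36,0,0.048],[-3,-36,0,0.048]]])

```text
clock: 27.57
tcp_pos: [0.4751, -0.1206, 0.1431]
tool_rot: [-0.04, 3.141, -0.0]
wrist_force: [-0.2, 0.6, -0.4]
finger_gap: 0.352
grasp_force: 0.0
```

>>> send_rows(increments=[[[-3,-30,0,0.048],[-3,-30,0,0.048],[-3,-25,0,0.048],[-3,-20,0,0.05],[-3,-10,0,0.05]]])

```text
clock: 27.98
tcp_pos: [0.4602, -0.2368, 0.143]
tool_rot: [-0.417, 3.114, -0.002]
wrist_force: [-0.3, 0.8, 0.2]
finger_gap: 0.349
grasp_force: 0.0
```

```bash
python3 - <<'E'
from look import *
C={cam:cap(cam) for cam in('top','side')}
print(manip.sense()['joint_positions'].round(2))
for cam in C:
    for d in nets.cut_out('spanner1',cam):
        k=d['pixels']; m,a=pca(C[cam],k)
        print(cam,round(d['score'],2),m.round(3),C3(C[cam],k))
        if abs(m-[.48,.06]).max()<.08: print(' hung',fit([(C[cam],k)],SP,[.536,.051,2.925],.013))
        if abs(m-[.455,-.3]).max()<.06: print(' C',fit([(C[cam],k)],SP,[.5045,-.295,-2.875],0))
sp(C,[.5045,-.295,-2.875])
E
```

```text
27.9833 [ 0.4602 -0.2368  0.143 ] [-0.3  0.8  0.2] yang 1.837
[-0.64  0.16  1.76 -0.    1.22 -2.47]
top 0.82 [0.483 0.06 ] [102. 104. 112.]
 hung (array([0.53743621, 0.04553871, 2.91034332]), np.float64(0.34187158469945356))
top 0.73 [ 0.561 -0.447] [91. 31. 75.]
top 0.7 [ 0.363 -0.467] [  8.  68. 138.]
top 0.67 [0.447 0.084] [105. 107. 115.]
 hung (array([0.5368243 , 0.05052136, 2.81328317]), np.float64(0.718782249742002))
top 0.54 [ 0.404 -0.321] [ 92.  96. 105.]
 C (array([ 0.50340619, -0.29413844, -2.86358126]), np.float64(0.7663253315427229))
top 0.44 [ 0.391 -0.163] [14. 29. 47.]
side 0.58 [0.48  0.075] [ 99. 107. 114.]
 hung (array([0.53497192, 0.06562468, 2.8385278 ]), np.float64(0.3650010281719104))
side 0.54 [ 0.458 -0.294] [78. 86. 95.]
 C (array([ 0.4987928 , -0.29050277, -2.89782612]), np.float64(0.22611963670529278))
side 0.5 [ 0.381 -0.159] [14. 27. 50.]
side 0.47 [0.497 0.048] [110. 119. 127.]
 hung (array([0.53813464, 0.04941951, 2.96623843]), np.float64(0.5132484873774255))
side 0.44 [ 0.231 -0.302] [27. 47. 80.]
side 0.41 [ 0.547 -0.413] [97. 38. 85.]
[ 0.5079 -0.3063 -2.9706] 0.464
[ 0.5053 -0.2901 -2.8218] 0.56
```

>>> send_rows(increments=[[[-0.5,-25,0,0],[-0.5,-25,0,0],[-0.5,-15,-10,0],[0,-5.5,-30,0],[0,0,-30,0]]])

```text
clock: 28.6
tcp_pos: [0.4612, -0.3064, 0.0742]
tool_rot: [-0.415, 3.11, -0.007]
wrist_force: [0.4, -0.3, -1.4]
finger_gap: 0.352
grasp_force: 0.0
```

>>> send_rows(increments=[[[0,0,-25,0],[0,0,-17,0],[0,0,-10,0],[0,0,-5,0],[0,0,-3.5,0]]])

```text
clock: 29.02
tcp_pos: [0.4595, -0.304, 0.0122]
tool_rot: [0.418, -3.114, -0.0]
wrist_force: [-0.2, -0.6, 0.5]
finger_gap: 0.35
grasp_force: 0.0
```

>>> send_rows(increments=[[[0,0,0,0],[0,0,0,0],[0,0,0,0],[0,0,0,0],[0,0,0,0]]], claw=0.02)

```text
clock: 29.43
tcp_pos: [0.4602, -0.3056, 0.0137]
tool_rot: [-0.416, 3.112, -0.003]
wrist_force: [-0.3, -1.0, 4.2]
finger_gap: 0.142
grasp_force: 30.0
```

>>> send_rows(increments=[[[0,0,0,0],[0,0,3,0],[0,0,6,0],[0,0,8,0],[0,0,8,0]]])

```text
clock: 29.85
tcp_pos: [0.4585, -0.3042, 0.0374]
tool_rot: [0.417, -3.113, -0.002]
wrist_force: [-0.6, 0.1, -1.8]
finger_gap: 0.146
grasp_force: 30.0
```

>>> send_rows(increments=[[[0,0,15,0],[0,0,20,0],[0,0,20,0],[0,0,20,0],[0,0,10,0]]])

```text
clock: 30.27
tcp_pos: [0.4604, -0.3058, 0.1257]
tool_rot: [-0.417, 3.111, -0.006]
wrist_force: [0.6, 0.0, -1.4]
finger_gap: 0.143
grasp_force: 30.0
```

```bash
python3 - <<'E'
from look import *
heldside()
E
```

```text
30.2667 [ 0.4604 -0.3058  0.1257] [ 0.6  0.  -1.4] yang 1.837
overlap 130 140 205.0625 [75. 84. 93.]
d,pitch [ 0.0442 -0.03  ] 0.335
```

>>> send_rows(increments=[[[2,15,0,-0.032],[2,25,0,-0.032],[2,25,0,-0.032],[2,27,0,-0.032],[2,27,0,-0.032]]])

```text
clock: 30.78
tcp_pos: [0.4679, -0.1841, 0.1208]
tool_rot: [0.163, -3.135, -0.003]
wrist_force: [0.7, 0.6, -1.1]
finger_gap: 0.142
grasp_force: 30.0
```

>>> send_rows(increments=[[[2,28,0,-0.032],[2,28,0,-0.032],[2,28,0,-0.032],[2,28,0,-0.032],[2,28,0,-0.032]]])

```text
clock: 31.2
tcp_pos: [0.4778, -0.0441, 0.1209]
tool_rot: [-0.087, -3.138, -0.001]
wrist_force: [-0.3, 0.7, -1.7]
finger_gap: 0.139
grasp_force: 30.0
```

>>> send_rows(increments=[[[3,28,0,-0.033],[3,27,0,-0.033],[2,25,0,-0.033],[2,17,0,-0.033],[2,10.5,0,-0.032]]])

```text
clock: 31.62
tcp_pos: [0.4896, 0.0639, 0.1208]
tool_rot: [-0.34, -3.12, -0.001]
wrist_force: [-1.2, 0.3, -2.3]
finger_gap: 0.142
grasp_force: 30.0
```

>>> send_rows(increments=[[[0,0,-10,0],[0,0,-10,0],[0,0,-4,0],[0,0,0,0],[0,0,0,0]]])

```text
clock: 32.03
tcp_pos: [0.4902, 0.061, 0.0972]
tool_rot: [-0.343, -3.12, 0.0]
wrist_force: [-0.4, 1.1, -1.7]
finger_gap: 0.142
grasp_force: 30.0
```

```bash
cat >> look.py <<'E'
def ring(d):
    """where the eye ring fits best in the side picture, against the prediction (pixels and mm)"""
    s=manip.sense(); p=s['tcp_pos']; a=s['joint_positions'][0]-s['joint_positions'][5]+np.pi/2
    c=cap('side'); e=np.array([p[0]-d*np.cos(a),p[1]-d*np.sin(a),p[2]-.0025]); im=c['pixels'].astype(float); sat=cv2.resize(im[...,2]-im[...,0],None,fx=S,fy=S,interpolation=cv2.INTER_CUBIC)
    from itertools import product
    best=[]
    for dx,dy in product(np.arange(-.012,.0121,.002),repeat=2):
        m=np.zeros(sat.shape,np.uint8); fillhull(m,c,np.array(circ(dx,dy,.019,[0]))+e); h=np.zeros_like(m); fillhull(h,c,np.array(circ(dx,dy,.0095,[0]))+e)
        o=np.zeros_like(m); fillhull(o,c,np.array(circ(dx,dy,.024,[0,-.012]))+e); i=np.zeros_like(m); fillhull(i,c,np.array(circ(dx,dy,.019,[0,-.01]))+e)
        best.append((sat[(m>0)&(h==0)].mean()-.5*sat[(o>0)&(i==0)].mean(),dx,dy))
    best.sort(); print('eye pred',e.round(4),'yang',a-np.pi/2,[(round(b[0],1),round(b[1],3),round(b[2],3)) for b in best[:4]])
E
python3 - <<'E'
from look import *
ring(.0455)
E
```

```text
32.0333 [0.4902 0.061  0.0972] [-0.4  1.1 -1.7] yang 1.352
eye pred [0.5346 0.0511 0.0947] yang 1.351831318271267 [(np.float64(-18.9), np.float64(-0.006), np.float64(0.01)), (np.float64(-18.8), np.float64(-0.004), np.float64(0.01)), (np.float64(-18.7), np.float64(-0.004), np.float64(0.008)), (np.float64(-17.5), np.float64(-0.006), np.float64(0.012))]
```

```bash
python3 - <<'E'
from look import *
np.set_printoptions(linewidth=200)
c=cap('side'); print(manip.sense()['tcp_pos']); u=np.array([299,200])
print(c['pixels'].max(2)[u[1]-8:u[1]+12,u[0]-10:u[0]+12])
E
```

```text
32.0833 [0.4909 0.061  0.0979] [ 0.4 -0.3 -1.6] yang 1.352
[0.49126609 0.06106555 0.09834622]
[[220 225 229 237 235 200 156 138 111  75  68  75  78  83  73  52  71  85  80  76  83  83]
 [218 221 223 227 231 237 244 245 207 154 132 105  78  72  77  78  83  82  77  73  85  83]
 [219 222 224 226 228 231 234 236 238 242 237 201 153 127  98  75  73  77  78  79  84  84]
 [221 224 226 228 230 232 232 230 228 230 232 238 239 222 184 145 130 105  74  81  83  82]
 [223 226 227 228 230 231 229 228 228 229 231 230 221 216 224 233 231 179  77  78  83  82]
 [225 227 229 230 232 231 229 230 229 225 227 219 209 210 219 226 230 205  97  78  83  83]
 [227 229 230 231 232 229 224 223 214 198 197 192 191 192 203 214 226 202  96  76  81  84]
 [228 228 230 231 230 219 196 177 160 157 153 152 164 168 164 164 208 205  95  77  83  84]
 [229 230 231 230 223 193 172 155  92  47  49  48  62 112 147 137 174 193  99  78  82  84]
 [230 231 230 230 214 171 174 132  50  82  93 110  93  71 118 145 148 143 109  78  81  85]
 [231 229 228 229 204 140 182 161 126 162 181 207 181 115 138 147 144 136 108  77  83  84]
 [230 227 224 231 201  97 161 186 189 199 199 196 184 147 149 149 143 136  95  79  83  83]
 [227 222 225 233 206  78  87 150 157 164 149 128 129 117 118 141 132  99  71  82  83  82]
 [222 221 226 231 221 149  77  46  52  57  53  51  49  47  50  55  54  62  76  82  83  81]
 [220 224 227 229 235 222 176 117  97  84  85  82  87 111 133 126  94  65  72  83  83  82]
 [223 226 227 227 221 218 224 226 195 176 178 174 183 216 241 234 199 145  98  80  78  81]
 [224 228 227 223 215 212 218 226 227 223 218 217 222 227 227 234 243 222 147  99  91  85]
 [227 227 225 215 211 216 220 222 215 187 171 172 196 229 228 231 209 142 124 130 124 108]
 [227 226 219 212 215 219 220 222 203 144 156 137 167 234 227 212 153 118 126 123 104  93]
 [226 221 212 213 218 220 219 223 191  68  49  46 155 235 192 176 136 113 126 121  88  34]]
```

>>> send_rows(increments=[[[1,0,-6,0],[0,0,-6,0],[0,0,-6,0],[0,0,-6,0],[0,0,-5,0]]])

```text
clock: 32.55
tcp_pos: [0.4917, 0.0618, 0.0684]
tool_rot: [-0.341, -3.122, 0.0]
wrist_force: [-0.6, 0.4, -1.1]
finger_gap: 0.146
grasp_force: 30.0
```

>>> send_rows(increments=[[[0,0,-6,0],[0,0,-6,0],[0,0,-6,0],[0,0,-4,0],[0,0,-2,0]]])

```text
clock: 32.97
tcp_pos: [0.4916, 0.0618, 0.0445]
tool_rot: [-0.341, -3.122, 0.0]
wrist_force: [0.7, 0.3, -1.0]
finger_gap: 0.144
grasp_force: 30.0
```

>>> send_rows(increments=[[[0,0,-1,0],[0,0,-1,0],[0,0,-1,0],[0,0,0,0],[0,0,0,0]]])

```text
clock: 33.38
tcp_pos: [0.4923, 0.0618, 0.0426]
tool_rot: [0.341, 3.123, -0.0]
wrist_force: [-0.0, -0.6, -1.6]
finger_gap: 0.145
grasp_force: 30.0
```

>>> send_rows(increments=[[[0,0,0,0],[0,0,0,0],[0,0,0,0],[0,0,0,0],[0,0,0,0]]], claw=0.35)

```text
clock: 33.8
tcp_pos: [0.4924, 0.0618, 0.0426]
tool_rot: [0.341, 3.122, 0.0]
wrist_force: [-0.0, 0.0, -0.2]
finger_gap: 0.351
grasp_force: 0.0
```

>>> send_rows(increments=[[[0,0,10,0],[0,0,30,0],[0,0,40,0],[0,0,40,0],[0,0,0,0]]])

```text
clock: 34.22
tcp_pos: [0.4985, 0.0616, 0.1719]
tool_rot: [0.339, 3.106, 0.002]
wrist_force: [1.1, 0.5, 0.1]
finger_gap: 0.351
grasp_force: 0.0
```

>>> send_rows(increments=[[[25,30,20,0],[25,30,0,0],[25,30,0,0],[25,30,0,0],[25,30,0,0]]])

```text
clock: 34.63
tcp_pos: [0.617, 0.2118, 0.1823]
tool_rot: [0.341, 3.122, 0.0]
wrist_force: [0.5, -0.8, -0.0]
finger_gap: 0.347
grasp_force: 0.0
```

```bash
python3 - <<'E'
from look import *
C={cam:cap(cam) for cam in('top','side')}
for cam in C:
    for d in nets.cut_out('spanner1',cam):
        k=d['pixels']; m,a=pca(C[cam],k)
        print(cam,round(d['score'],2),m.round(3),C3(C[cam],k))
        if abs(m-[.48,.06]).max()<.08: print(' hung',[(z,fit([(C[cam],k)],SP,[.536,.051,2.9],z)) for z in (.018,)])
a=cv2.resize(C['top']['pixels'][150:250,235:335],None,fx=4,fy=4,interpolation=cv2.INTER_CUBIC)
b=cv2.resize(C['side']['pixels'][165:265,255:355],None,fx=4,fy=4,interpolation=cv2.INTER_CUBIC)
cv2.imwrite('pics/fin.png',np.hstack([a,b]))
E
```

```text
34.6333 [0.617  0.2118 0.1823] [ 0.5 -0.8 -0. ] yang 1.353
top 0.83 [ 0.554 -0.427] [91. 41. 83.]
top 0.79 [ 0.363 -0.456] [  7.  71. 144.]
top 0.75 [ 0.413 -0.183] [20. 44. 79.]
top 0.59 [0.461 0.081] [101. 104. 111.]
 hung [(0.018, (array([0.53685628, 0.05743369, 2.87909587]), np.float64(0.6642586859305126)))]
top 0.57 [ 0.218 -0.33 ] [22. 48. 80.]
top 0.53 [0.489 0.061] [101. 104. 112.]
 hung [(0.018, (array([0.53694084, 0.04819013, 2.91954578]), np.float64(0.1963751247090123)))]
side 0.72 [0.503 0.037] [111. 121. 129.]
 hung [(0.018, (array([0.54233355, 0.04411766, 2.95585275]), np.float64(0.3388377926421404)))]
side 0.57 [0.485 0.073] [ 97. 105. 112.]
 hung [(0.018, (array([0.53609674, 0.07041001, 2.83327538]), np.float64(0.3988188976377953)))]
side 0.56 [ 0.384 -0.162] [24. 43. 78.]
side 0.55 [ 0.362 -0.456] [ 44.  97. 198.]
side 0.55 [ 0.222 -0.311] [26. 46. 81.]
```

View pics/fin.png

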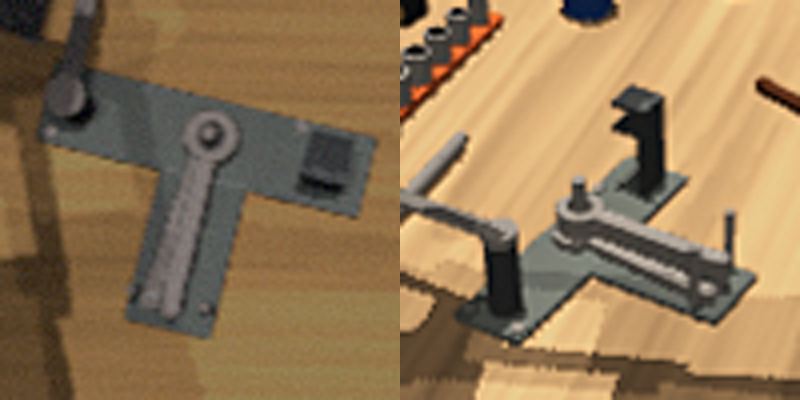

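The picture shows the post centred in the top eye at (212,130), all three handles between the pins near (150,290) and (207,308), and the hook still open. Now I close the hook.

>>> send_rows(increments=[[[20,-21.5,0,0.01],[20,-21.5,0,0.01],[20,-21.5,0,0.01],[19,-21,0,0.01],[0,0,0,0]]], claw=0.45)

```text
clock: 35.25
tcp_pos: [0.6969, 0.1183, 0.1822]
tool_rot: [0.288, 3.126, -0.004]
wrist_force: [-0.5, -0.6, 1.1]
finger_gap: 0.449
grasp_force: 0.0
```

>>> send_rows(increments=[[[0,0,-25,0],[0,0,-25,0],[0,0,-20,0],[0,0,-10,0],[0,0,-3,0]]])

```text
clock: 35.67
tcp_pos: [0.6921, 0.1241, 0.096]
tool_rot: [-0.28, -3.124, 0.001]
wrist_force: [-0.7, 0.6, 0.1]
finger_gap: 0.452
grasp_force: 0.0
```

>>> send_rows(increments=[[[0,0,0,0],[0,0,0,0],[0,0,0,0],[0,0,0,0],[0,0,0,0]]], claw=0.22)

```text
clock: 36.08
tcp_pos: [0.6957, 0.1249, 0.0999]
tool_rot: [0.278, 3.127, 0.001]
wrist_force: [-0.6, 0.1, 0.2]
finger_gap: 0.221
grasp_force: 0.0
```

>>> send_rows(increments=[[[-1,-5,0,0],[-2.5,-11,0,-0.08],[-3.4,-10.7,0,-0.08],[-4.2,-10.4,0,-0.08],[-5,-10,0,-0.08]]])

```text
clock: 36.5
tcp_pos: [0.6787, 0.0774, 0.0987]
tool_rot: [0.78, 3.043, 0.001]
wrist_force: [0.4, 1.4, 0.0]
finger_gap: 0.223
grasp_force: 0.4
```

>>> send_rows(increments=[[[-5.8,-9.6,0,-0.08],[-6.6,-9.1,0,-0.08],[-7.3,-8.5,0,-0.08],[-7.9,-7.9,0,-0.08],[-8.5,-7.2,0,-0.08]]])

```text
clock: 36.92
tcp_pos: [0.6425, 0.035, 0.0986]
tool_rot: [1.369, 2.827, 0.001]
wrist_force: [-0.2, 1.6, -0.7]
finger_gap: 0.224
grasp_force: 0.4
```

>>> send_rows(increments=[[[-9.1,-6.5,0,-0.08],[-9.6,-5.8,0,-0.08],[-10,-5,0,-0.08],[-10.4,-4.2,0,-0.08],[-10.7,-3.3,0,-0.08]]])

```text
clock: 37.33
tcp_pos: [0.5928, 0.0102, 0.0988]
tool_rot: [1.903, 2.498, 0.002]
wrist_force: [1.4, 1.0, -0.6]
finger_gap: 0.221
grasp_force: 0.4
```

>>> send_rows(increments=[[[-10.9,-2.5,0,-0.08],[-11,-1.6,0,-0.08],[-11,-0.7,0,-0.08],[-11,0.2,0,-0.08],[-7,1,0,-0.08]]])

```text
clock: 37.75
tcp_pos: [0.5415, 0.0066, 0.0988]
tool_rot: [2.362, 2.07, 0.001]
wrist_force: [2.0, 0.8, -0.0]
finger_gap: 0.217
grasp_force: 0.4
```

>>> send_rows(increments=[[[-5,1,0,-0.08],[-4,0.9,0,0],[-3,0.7,0,0],[-2,0.4,0,0],[-1,0.2,0,0]]])

```text
clock: 38.17
tcp_pos: [0.5271, 0.01, 0.0986]
tool_rot: [2.438, 1.981, 0.0]
wrist_force: [-0.2, -1.3, 0.2]
finger_gap: 0.219
grasp_force: 0.3
```

>>> send_rows(increments=[[[-1,0.2,0,0],[-1,0.2,0,0],[0,0,0,0],[0,0,0,0],[0,0,0,0]]])

```text
clock: 38.58
tcp_pos: [0.5259, 0.0103, 0.0986]
tool_rot: [2.438, 1.979, 0.002]
wrist_force: [4.0, -2.1, -1.2]
finger_gap: 0.223
grasp_force: 2.0
```

>>> send_rows(increments=[[[-1,0.2,0,0],[-1,0.2,0,0],[0,0,0,0],[0,0,0,0],[0,0,0,0]]])

```text
clock: 39.0
tcp_pos: [0.5258, 0.0104, 0.0986]
tool_rot: [2.436, 1.977, 0.007]
wrist_force: [10.0, -2.4, -7.0]
finger_gap: 0.218
grasp_force: 4.6
```

>>> send_rows(increments=[[[-1,0.2,0,0],[-1,0.2,0,0],[0,0,0,0],[0,0,0,0],[0,0,0,0]]])

```text
clock: 39.42
tcp_pos: [0.5257, 0.0104, 0.0987]
tool_rot: [2.433, 1.974, 0.011]
wrist_force: [13.3, -2.1, -11.3]
finger_gap: 0.224
grasp_force: 7.2
```

>>> send_rows(increments=[[[1,-0.2,0,0],[2,-0.4,0,0],[2,-0.4,0,0],[0,0,0,0],[0,0,0,0]]])

```text
clock: 39.83
tcp_pos: [0.526, 0.0104, 0.0983]
tool_rot: [-2.439, -1.98, 0.0]
wrist_force: [2.2, -0.7, -0.2]
finger_gap: 0.225
grasp_force: 1.3
```

>>> send_rows(increments=[[[0,0,15,0],[0,0,30,0],[0,0,40,0],[0,0,40,0],[0,0,0,0]]])

```text
clock: 40.25
tcp_pos: [0.5302, 0.0101, 0.2321]
tool_rot: [2.431, 1.974, 0.015]
wrist_force: [0.7, -0.6, 0.8]
finger_gap: 0.222
grasp_force: 0.0
```

>>> send_rows(increments=[[[15,-35,0,0],[15,-35,0,0],[15,-35,0,0],[15,-35,0,0],[0,-20,0,0]]])

```text
clock: 40.67
tcp_pos: [0.5866, -0.1526, 0.2225]
tool_rot: [-2.44, -1.978, 0.001]
wrist_force: [-0.6, 0.3, -0.5]
finger_gap: 0.222
grasp_force: 0.0
```

```bash
python3 - <<'E'
from look import *
for rep in range(1):
  for cam in('top','side'):
    c=cap(cam,cam+'fin'); ref=cv2.imread(f'pics/{cam}{"1" if cam=="top" else "0"}.png').astype(int)
    hp=(c['pixels'].astype(int)-ref); k=(.5365,.0495,-.217)
    for th in(0,.03,.06,.1,.2):
        m=model(c,hookp(th)[1:2],*k)[::S,::S]>0; m2=model(c,hookp(th)[:1],*k)[::S,::S]>0
        print(cam,th,'pin diff vs start',abs(hp[m]).mean().round(1),'bar diff',abs(hp[m2]).mean().round(1))
    for d in nets.cut_out('spanner1',cam):
        q=d['pixels']; mm,a=pca(c,q)
        if abs(mm-[.48,.06]).max()<.09: print(mm.round(3),a.round(3))
E
```

```text
40.6667 [ 0.5866 -0.1526  0.2225] [-0.6  0.3 -0.5] yang -0.209
top 0 pin diff vs start 45.2 bar diff 27.9
top 0.03 pin diff vs start 45.8 bar diff 28.7
top 0.06 pin diff vs start 32.4 bar diff 24.8
top 0.1 pin diff vs start 18.7 bar diff 16.7
top 0.2 pin diff vs start 3.7 bar diff 6.8
[0.484 0.063] -0.215
[0.454 0.082] -0.258
[0.52 0.06] 1.235
side 0 pin diff vs start 48.8 bar diff 38.2
side 0.03 pin diff vs start 49.6 bar diff 36.3
side 0.06 pin diff vs start 52.3 bar diff 32.2
side 0.1 pin diff vs start 57.7 bar diff 29.6
side 0.2 pin diff vs start 60.4 bar diff 26.6
[0.489 0.038] 2.932
[0.481 0.074] -0.311
```

>>> send_rows(increments=[[[-20,-30,0,0],[-20,-30,0,0],[-20,-30,0,0],[-20,-30,0,0],[-20,-30,0,0]]])

```text
clock: 41.28
tcp_pos: [0.485, -0.2981, 0.2233]
tool_rot: [-2.435, -1.983, -0.001]
wrist_force: [0.3, -0.7, 0.0]
finger_gap: 0.221
grasp_force: 0.0
```

>>> send_rows(increments=[[[-30,-25,0,0],[-30,-25,0,0],[-30,-25,0,0],[-20,-15,0,0],[0,0,0,0]]])

```text
clock: 41.7
tcp_pos: [0.373, -0.3903, 0.2233]
tool_rot: [-2.441, -1.975, 0.002]
wrist_force: [0.2, 0.8, -0.6]
finger_gap: 0.22
grasp_force: 0.0
```

```bash
python3 - <<'E'
from look import *
for cam in('top','side'):
    c=cap(cam); ref=cv2.imread(f'pics/{cam}1.png').astype(int)
    hp=abs(c['pixels'].astype(int)-ref).max(2); k=(.5365,.0505,-.217)
    pm=model(c,hookp(0)[1:2],*k)[::S,::S]>0
    print(cam,'pin diff',hp[pm].mean().round(1)); 
    # bar diff along its length
    for r0 in np.arange(.02,.2,.03):
        q=np.array(box(-.007,.007,-r0-.03,-r0,.079,.08))+[0,.1,0]; m=model(c,[q],*k)[::S,::S]>0; print(' bar',r0.round(2),hp[m].mean().round(1),c['pixels'][m].mean().round(),ref[m].mean().round())
    kk=[d for d in nets.cut_out('hook_pin',cam)][:1]; 
    if kk: print('hook mask',kk[0]['score'],kk[0]['pixels'].sum(),hp[kk[0]['pixels']].mean())
    for l in('hook_hinge','hook_pin','catch'): print(l,[(round(d['score'],2),np.round(d['point'],3)) for d in nets.spot_in(l,cam)][:2])
    b=hp>45; n,lab,st,ce=cv2.connectedComponentsWithStats(b.astype(np.uint8))
    for i in range(1,n):
        if st[i,4]>12 and abs(ce[i]-proj(c,[.53,.05,.05])).max()<70: print('  changed',st[i],ce[i].round(1))
E
```

```text
41.7 [ 0.373  -0.3903  0.2233] [ 0.2  0.8 -0.6] yang -0.21
top pin diff 50.7
 bar 0.02 22.6 103.0 83.0
 bar 0.05 37.0 103.0 72.0
 bar 0.08 40.6 105.0 69.0
 bar 0.11 56.8 98.0 50.0
 bar 0.14 59.9 96.0 49.0
 bar 0.17 9.0 58.0 53.0
 bar 0.2 13.1 100.0 91.0
hook mask 0.97 416 34.61057692307692
hook_hinge [(0.74, array([0.545, 0.077, 0.084]))]
hook_pin [(0.84, array([0.544, 0.073, 0.079])), (0.35, array([ 0.755, -0.147,  0.012]))]
catch [(0.81, array([0.526, 0.054, 0.01 ])), (0.2, array([0.481, 0.063, 0.037]))]
  changed [260 178  26   6  48] [274.1 180.4]
  changed [287 182  25  10 100] [300.4 185.9]
  changed [278 207   6  13  19] [280.3 213.2]
side pin diff 67.9
 bar 0.02 26.8 145.0 132.0
 bar 0.05 38.6 149.0 129.0
 bar 0.08 47.9 147.0 124.0
 bar 0.11 71.4 122.0 120.0
 bar 0.14 90.6 108.0 65.0
 bar 0.17 13.6 65.0 58.0
 bar 0.2 3.8 135.0 139.0
hook mask 0.86 303 51.600660066006604
hook_hinge [(0.8, array([0.543, 0.076, 0.077])), (0.48, array([0.484, 0.066, 0.036]))]
hook_pin [(0.67, array([0.54 , 0.076, 0.079]))]
catch [(0.76, array([0.529, 0.088, 0.009]))]
  changed [285 188  29  35 201] [301.3 201.1]
  changed [294 209  33  30 276] [312.4 225.4]
  changed [294 214   4  10  26] [295.7 218.4]
  changed [330 227   8  11  58] [333.3 232.7]
```

```bash
python3 - <<'E'
from look import *
k=(.5365,.0505,-.217)
def fitang(c,img):
    o=[]
    for th in np.arange(-.1,.25,.01):
        def seg(w0,w1):
            q=np.array(box(w0,w1,-.16,-.03,.08,.08)); s,cc=np.sin(th),np.cos(th)
            q=np.c_[q[:,0]*cc-q[:,1]*s,q[:,0]*s+q[:,1]*cc+.1,q[:,2]]
            return img.max(2)[model(c,[q],*k)[::S,::S]>0].mean()
        o.append((seg(-.006,.006)-.5*seg(.008,.016)-.5*seg(-.016,-.008),round(th,2)))
    return sorted(o)[::-1][:3]
for cam in('top','side'):
    c=cap(cam); print(cam,'now',fitang(c,c['pixels']),'start',fitang(c,cv2.imread(f'pics/{cam}0.png')))
E
```

```text
42.2 [ 0.3767 -0.3889  0.2233] [0.4 0.4 0.5] yang -0.205
top now [(np.float64(44.11126219098355), np.float64(0.02)), (np.float64(43.54276176839091), np.float64(0.03)), (np.float64(43.14814593301436), np.float64(0.01))] start [(np.float64(37.42430261173295), np.float64(0.09)), (np.float64(35.9392351174704), np.float64(0.1)), (np.float64(34.450097155979506), np.float64(0.08))]
side now [(np.float64(24.488096898221002), np.float64(0.15)), (np.float64(23.601599366017084), np.float64(0.13)), (np.float64(22.47242063492064), np.float64(0.14))] start [(np.float64(22.438316458209258), np.float64(0.22)), (np.float64(21.711389154777635), np.float64(0.21)), (np.float64(20.575484575484595), np.float64(0.23))]
```

```bash
python3 -c "
from plant import manip
print(manip.job_done())"
```

```text
the job is handed in; nothing more can be done
None
```

I swung the hook open, hung all three grey spanners on the post with their handles between the guide pins, closed the hook until it stopped against its catch, and handed the job in; I wasn't told the result, and the hook's final closed position was measured (about 0.02 rad from home), not viewed.

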